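# Set the length stop of the drilling jig and seat the spinner blank

### The job

Set up the drilling jig for the tin spinner. With the crank, run the length stop a few millimetres back past the brass index clip, then bring it forward until its pointer is on the clip's mark, so that the nut's slack is taken up against the spinner's push. Then lay the spinner lengthwise in the channel, slide it under the drill bush until its end meets the stop, press it firmly home without bruising the soft tin and without shifting the stop, and let go; move the stop by its crank only and leave the jar, shackle and sinkers where they are.

Things in the scene. Friction and masses are not known exactly. Their poses are not given: they have to be found in the camera images.
- jig: Grey drilling jig bolted to the slate: bed 92 x 262 mm on a foot 120 mm wide and 10 mm thick; bed top 50 mm above the slate. Origin: centre of its underside. x across the bed, y lengthwise from the channel's open end (y = -131 mm) to the crank end, z up. Along +y: channel, drill bush, stop, bearing block (y = 112 to 130 mm, top 34 mm above the bed top), crank.
- channel (a point): Point on the channel floor (the bed top), on the channel's centre line, 65 mm from the bush towards the open end; axes as the jig. The channel runs from y = -130 to +20 mm of the jig, 22 mm wide inside, between fences 4 mm high (36 mm over their outsides, bevelled inside); its -y end is open.
- bush (a point): Top centre of the drill bush over the channel, 44 mm above the bed top at the jig's y = 0; axes as the jig. It sits in a dark steel arm 18 mm wide along y, on a post at the channel's +x side; the arm's underside is 24 mm above the channel floor, so the spinner passes under it.
- crank_axis (a point): Point on the crank's (and leadscrew's) axis, 70 mm above the slate, in the plane of the middle of the crank handle; axes as the jig; the axis runs along the jig's y.
- crank_grip (a point): Centre of the crank handle: a black cylinder 12 mm thick, 48 mm long, parallel to the crank axis and 32 mm from it, free to spin on its pin. It projects beyond the crank arm away from the jig with nothing around it: it can be gripped from above and carried all the way round.
- crank (a joint): Crank angle (rad): 0 with the handle straight above the axis, growing clockwise seen from the crank end (from the top the handle first goes to the jig's -x). Clockwise drives the stop back (+y, to the crank), anticlockwise forward (-y): 12 mm a turn, 2 to 4 N at the handle. The screw locks: pushing the stop does not turn it.
- stop: Length stop: aluminium frame 66 x 44 x 33 mm sliding along y on the bed, driven by a brass nut that floats 5 mm lengthwise in the frame, so after a reversal the crank turns about 2.6 rad before the stop moves. Friction of 3 N holds it; a harder push shifts it through the slack. A steel finger 14 mm wide reaches 32 mm forward in the channel. Origin on the bed top under the frame's centre.
- stop_face (a point): Centre of the flat end face of the stop finger, which the spinner's end meets; 9 mm above the channel floor; faces -y. 54 mm forward of the pointer.
- pointer (a point): Top of the tip of the stop's pointer, a dark blade 2 mm wide on the stop's +x side; axes as the jig. The stop is set when pointer and index mark have the same y in the jig's axes. If the stop last moved forward (-y) under the crank, the nut holds it against the spinner's push.
- index_mark (a point): Top of the tip of the dark 2 mm blade on the brass index clip, which is fixed on the +x edge of the bed; the pointer's tip passes 3 mm beside it. Axes as the jig. At the start the pointer is 5 to 20 mm forward (-y) of it.
- spinner_center (a point): Centre of the bright tin spinner blank lying flat on the slate: a cast bar 90 mm long (along its x), 18 mm wide and 18 mm high, its underside 9 mm below this point; both ends alike, tapered over the last 17 mm to blunt flat ends 11 mm wide. About 0.17 kg. A firm press against the stop is 6 to 14 N; over 20 N bruises it.
- spinner: The same spinner blank; origin at the centre of its underside, x lengthwise.
- jar: Bystander: lidded amber glass jar, 68 mm across, 85 mm high, upright; origin at the centre of its underside.
- shackle: Bystander: galvanised bow shackle lying flat, about 55 x 75 mm and 15 mm high; origin under its middle.
- sinker0: Bystander: grey lead egg sinker on its side, 46 mm long (x), 26 mm thick; origin at its underside.
- sinker1: Bystander: another such egg sinker.
There are look-alikes about, which are no part of the job. Of the things like the spinner, leave any that is brown; of the rest the smaller one is meant.

How it is judged:
By the outcome, as a careful person would: the job done as asked, in the order asked, and still so for the second after the job is handed in, with the robot touching nothing.
It also fails if it takes over 72 s, if anything falls off the work surface, if the arm or the gripper's body presses on something with over 40 N, if the wrist force passes 120 N, or if a joint passes its speed limit or range.

### The arm

A 6-joint arm with a two-finger parallel gripper is mounted at the origin on the work surface. World frame = base frame: x ahead of the robot, y to its left, z up, the work surface at z = 0. Lengths are in mm, angles in rad, forces in N, time in s.
With the tool pointing down it reaches from about 350 to 725 mm from the base axis. Payload 6 kg.
Tool frame: the origin (TCP) lies at the very end of the fingers, on their centre line; the grasp point (between the pads) lies behind it (env.grasp_offset is the x of the grasp point in the tool frame, in mm); x points along the fingers, z is the direction in which the jaws open and shut, and the axes are right-handed (so a half turn about x gives the same grasp; the last joint's range is limited). The gripper opens to 85 mm and grips with 20 to 120 N. Pads are 22 mm wide; open, the fingers measure 114 mm over their backs; the gripper's body (76 mm by 85 mm) begins 54 mm behind the grasp point. The pads swing forward as they close: fully open they stand 13 mm farther back than shut.
Start: joints at [-0.946, 0.04, 0.085, 0, -1.615, -0.334], TCP at [172.041, -574.783, 231.261] pointing down, gripper open.
Joint ranges: [-2.56, 2.56], [-1.29, 2.01], [-1.08, 1.49], [-3.29, 1.98], [-2.81, -0.18], [-2.99, 2.99]. Speed limits (rad/s): [2.57, 2.57, 3.01, 3.14, 3.14, 3.14].

### API

Orientations are given as a rotation vector (axis times angle).
In Python, from workcell import env gives the robot as it stands. The module is installed in compiled form; this text tells all that it offers.
- The arm moves only by the tool carry_out, never from a script. Its argument "series" is a list of rows, each a list of 2 entries, a list of its own where there are three numbers: the shift along the tool's x, y, z in cm, then the turn, a rotation vector about the tool's x, y, z in rad. A call has 1 to 10 rows; each row shifts and turns the commanded pose from where the row before left it, along the tool's axes as they then stand; what a row does not reach is not made up. A row lasts 1/10 s, in which the tool goes at most 50 mm and 8.59 degrees, less where a joint would pass 70% of its speed; a pose out of reach is approached as far as the arm can. A call is refused whole if a number of a shift passes 5 or a number of a turn 0.15, either way. A call with a gripper value outside its range is refused whole. "jaw" is the closure, from 0 (fully open) to 1 (shut), set as the call begins (left out, the last holds). The fingers move at their own pace and stop on an object; the grip force is fixed at half the most. Time passes only in rows, so rows that do not move let the fingers close. It gives the time, the measured TCP pose, the force and the opening at its end, in the units of the state.
- env.get_obs(): the state, without advancing time (a new reading comes with each control period).
- env.grab_frame(name): name is "side" or "top"; returns a dict with "image" (384x512x3 uint8, red, green, blue), "depth" (384x512 float32, mm along the optical axis (not along the pixel's ray), 0 where there is no reading), "fx", "fy", "cx", "cy" (pixels), "R" (3x3) and "t" (3): a world point X has camera coordinates R X + t. Camera axes: x right, y down, z forward; pixel columns grow to the right and rows downward; lengths in mm; the calibration is good to about 2 mm. A picture is of the moment at which its call begins.
- env.hand_in(): hands the job in, once; it reports no verdict.
The state is a dict: "time": time; "q": joint angles; "qvel": joint speeds; "effort": joint torques, N m; "tool_pos": TCP position; "eef_rot": TCP orientation; "ft_force": force on the tool from outside, world axes, zero at the start; "wrist_torque": the same for the moment, N m; "grip_width": finger opening in mm.
Only numpy, scipy, OpenCV 4.12 (cv2) and the standard library are available. Lean on these libraries where they do the work, as an engineer would, in place of code of your own. Each camera call takes 0.05 s, during which the arm holds its last target.

## Working session

There is one attempt and no reset: what is moved stays moved. The work goes in short steps, Python scripts to look and compute and a tool call to move; the robot and the scene stay as the last step left them, time stands still between calls to the robot, and variables do not carry over. Pictures are saved under pics/ and viewed, and the job is handed in when it is done.

Besides the shell and the picture viewer there is one more tool, called after "Emit:" by a JSON object that holds its "method" and its "body", one argument or row to a line. carry_out: Moves the arm, as the interface text tells. Its arguments: {"type":"object","properties":{"series":{"type":"array","items":{"type":"array"}},"jaw":{"type":"number"}},"required":["series"]}

```bash
mkdir -p pics; cat > h.py <<'E'
import numpy as np, cv2, pickle
from workcell import env
def grab(n,tag):
    f=env.grab_frame(n); pickle.dump(f,open(f'pics/{tag}.pkl','wb'))
    cv2.imwrite(f'pics/{tag}.png',cv2.resize(f['image'][:,:,::-1],(800,600),interpolation=cv2.INTER_CUBIC)); return f
def load(tag): return pickle.load(open(f'pics/{tag}.pkl','rb'))
def crop(f,u0,u1,v0,v1,tag):
    c=f['image'][v0:v1,u0:u1,::-1]; s=min(800/(u1-u0),600/(v1-v0))
    cv2.imwrite(f'pics/{tag}.png',cv2.resize(c,None,fx=s,fy=s,interpolation=cv2.INTER_CUBIC))
def ray(f,u,v):
    R=np.array(f['R']);t=np.array(f['t']);d=R.T@np.array([(u-f['cx'])/f['fx'],(v-f['cy'])/f['fy'],1]);return -R.T@t,d
def onz(f,u,v,z):
    c,d=ray(f,u,v);return c+d*(z-c[2])/d[2]
def proj(f,X):
    p=np.array(f['R'])@np.array(X,float)+np.array(f['t']);return np.array([f['fx']*p[0]/p[2]+f['cx'],f['fy']*p[1]/p[2]+f['cy']])
def pts(f):
    v,u=np.mgrid[:384,:512];Z=f['depth'].astype(float)
    P=np.stack([(u-f['cx'])/f['fx']*Z,(v-f['cy'])/f['fy']*Z,Z],-1)
    return (P-np.array(f['t']))@np.array(f['R'])
E
python3 - <<'E'
from h import *
o=env.get_obs();print(o,env.grasp_offset)
for n in('top','side'):
    f=grab(n,n+'0');print(n,f['fx'],f['fy'],f['cx'],f['cy'],np.round(f['R'],3),f['t'])
E
```

```text
{'time': 0.0, 'q': array([-9.46281242e-01,  4.08246361e-02,  8.38088219e-02, -4.49050427e-04,
       -1.61549753e+00, -3.33681227e-01]), 'qvel': array([ 1.32774500e-03, -3.06333767e-04, -2.04740453e-03,  8.42991715e-04,
       -1.52591221e-03, -7.93321337e-05]), 'effort': array([ 5.17150929e-04, -3.68209434e+01,  3.47407186e+01,  6.93244770e+00,
       -5.55357750e-03,  2.34006819e-05]), 'tool_pos': array([ 172.02134238, -574.47218605,  230.27337072]), 'eef_rot': array([-1.41860802,  1.05630556,  1.42126662]), 'ft_force': array([-0.01943423, -0.2029994 ,  0.17914193]), 'wrist_torque': array([0.01123893, 0.00855841, 0.03971946]), 'grip_width': 85.3174826342249} -18.700000000000003
top 346.8175381910823 346.8175381910823 252.8721942975782 196.90784475364083 [[-0.009 -0.999 -0.037]
 [-0.992  0.014 -0.127]
 [ 0.128  0.036 -0.991]] [-28.17628522 560.1968145  738.01598172]
side 379.41333753013777 379.41333753013777 250.24499964479014 190.46507471391206 [[ 0.999 -0.038 -0.01 ]
 [-0.028 -0.497 -0.867]
 [ 0.028  0.867 -0.498]] [-540.34467868   88.17191506 1052.27539868]
```

View pics/top0.png

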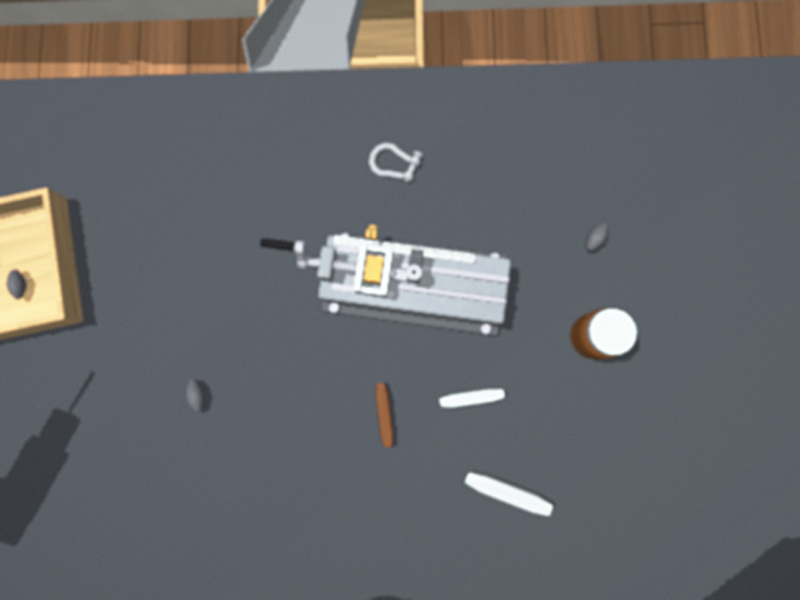

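View pics/side0.png

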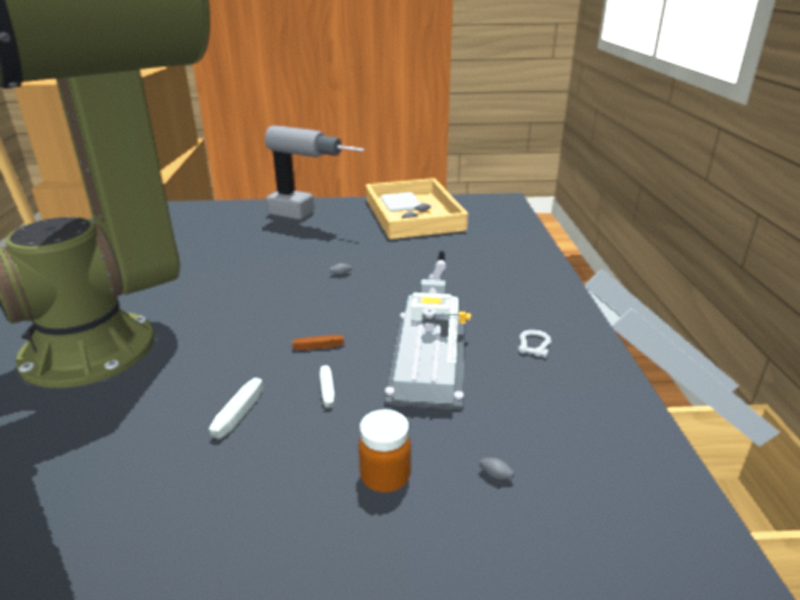

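```bash
python3 - <<'E'
from h import *
f=load('top0');crop(f,160,340,135,225,'c1');crop(f,270,360,240,335,'c3')
s=load('side0');crop(s,235,315,150,265,'c2')
P=pts(f)
for n,(u,v) in dict(spin=(302,255),big=(325,316),brown=(246,265),jigbed=(300,180),slate=(330,260)).items(): print(n,P[v,u].round(1),onz(f,u,v,18).round(1))
# white masks
im=f['image'].astype(int);m=((im.min(2)>150)).astype(np.uint8);m[:235]=0
for c in cv2.findContours(m,0,cv2.CHAIN_APPROX_NONE)[0]:
    if len(c)>20:
        r=cv2.minAreaRect(c);print(r); 
        b=cv2.boxPoints(r); B=np.array([onz(f,*q,9)[:2] for q in b]);print(B.round(1),np.linalg.norm(B-np.roll(B,1,0),axis=1))
E
```

```text
spin [ 430.5 -141.9   17.9] [ 430.5 -141.9   18. ]
big [ 300.8 -187.1   23.3] [ 299.7 -188.    18. ]
brown [409.5 -17.2  17.6] [409.5 -17.2  18. ]
jigbed [ 593.8 -138.5   50.7] [ 599.5 -141.8   18. ]
slate [ 418.2 -206.6   -0.8] [ 419.2 -203.2   18. ]
((325.3123474121094, 315.98260498046875), (58.87162780761719, 11.33938980102539), 21.250505447387695)
[[ 309.4 -126. ]
 [ 332.  -135.6]
 [ 286.4 -253.6]
 [ 264.3 -243.8]] [126.1174127   24.54448244 126.52084907  24.24249878]
((301.53997802734375, 254.2799835205078), (8.626702308654785, 41.71929931640625), 81.8698959350586)
[[ 435.1  -94.2]
 [ 447.5 -187.1]
 [ 428.5 -189.1]
 [ 416.1  -96.6]] [19.10997097 93.7077209  19.07285125 93.4078665 ]
```

View pics/c1.png

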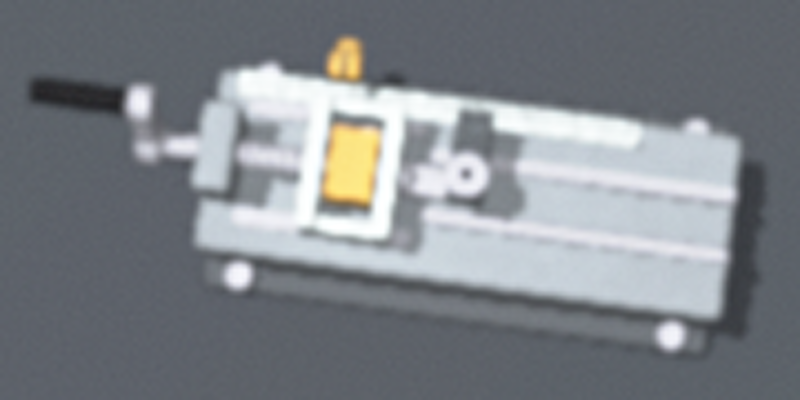

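View pics/c2.png

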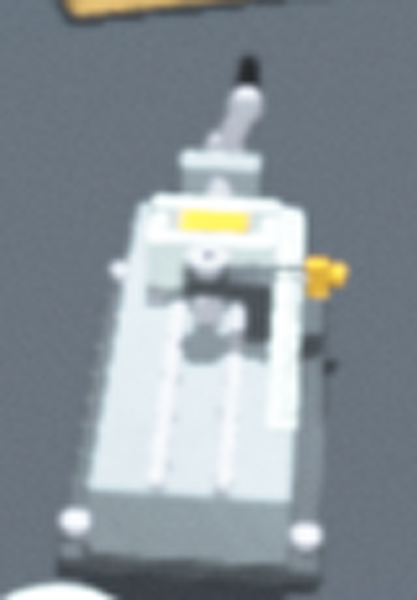

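View pics/c3.png

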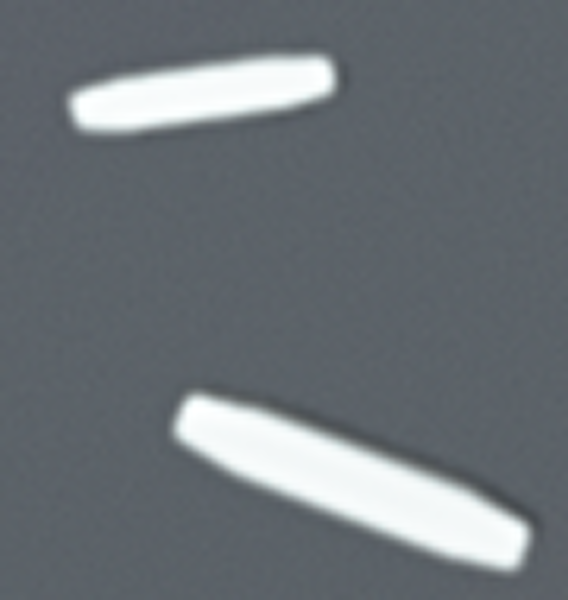

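```bash
python3 - <<'E'
from h import *
f=load('top0');P=pts(f);Z=P[...,2]
print('bed z',np.median(Z[150:200,230:320][(Z[150:200,230:320]>44)&(Z[150:200,230:320]<52.5)]))
m=((Z>40)&(Z<57)).astype(np.uint8);m[:140]=0;m[225:]=0;m[:,:195]=0;m[:,335:]=0
ys,xs=np.nonzero(m);r=cv2.minAreaRect(P[ys,xs][:,:2].astype(np.float32));print(r)
h=np.clip(Z[135:225,160:340]*2.3,0,255).astype(np.uint8);cv2.imwrite('pics/hz.png',cv2.applyColorMap(cv2.resize(h,(800,400),interpolation=0),2))
crop(f,225,275,140,170,'c4')
s=load('side0');crop(s,268,310,190,222,'c5')
print(Z[150:165,236:256].round(0).astype(int))
E
```

```text
bed z 50.40037082783295
((611.9945678710938, -61.83869934082031), (261.98822021484375, 114.8016357421875), 81.20384216308594)
[[ 58  54  52  54  47   1  -1   1   2   0   2   0   1  -2   3   1   1   0
   -2   1]
 [ 58  54  54  58  43  -1   0   1   1  -1   1  -1   1  -2   1   1   1   2
   -1   1]
 [ 47  52  50  52  40   0   0   1   2   1  -1   2   2  -3  -1  -2   2   0
    3   1]
 [ 42  38  43  43  40  10  59  11   9  11   7   8   8   1   2  -1   3   0
    1   1]
 [ 50  53  51  53  52  51  57  10  11  11   8  11  11  10   9  12  11  11
    9   9]
 [ 52  52  51  50  52  52  60  53  52  53  51  52  50  51  12  11   8   9
   12  12]
 [ 77  51  52  51  49  50  57  52  51  51  51  48  50  52  51  49  53  51
   51  54]
 [ 77  77  77  77  77  77  76  80  52  52  50  85  84  52  54  52  52  50
   51  53]
 [ 75  77  78  78  77  77  77  77  78  77  79  85  84  81  83  51  51  54
   52  51]
 [ 77  78  76  75  77  78  75  79  78  77  77  85  81  82  85  50  51  51
   52  50]
 [ 68  71  68  74  76  74  76  75  75  78  78  84  83  83  83  50  51  52
   51  51]
 [ 60  61  62  62  65  65  67  65  68  71  71 802  82  85  81  55  52  51
   50  50]
 [ 55  52  54  54  54  55  57  59  58  58  64  82  83  83  82  52  52  52
   53  54]
 [ 83  82  82  51  54  53  52  53  54  55  82 802  82  83  76  52  52  54
   55  53]
 [ 84  83  85  84  85  83  85  81  85  48  80  83  83  82  72  56  52  52
   55  54]]
```

View pics/hz.png

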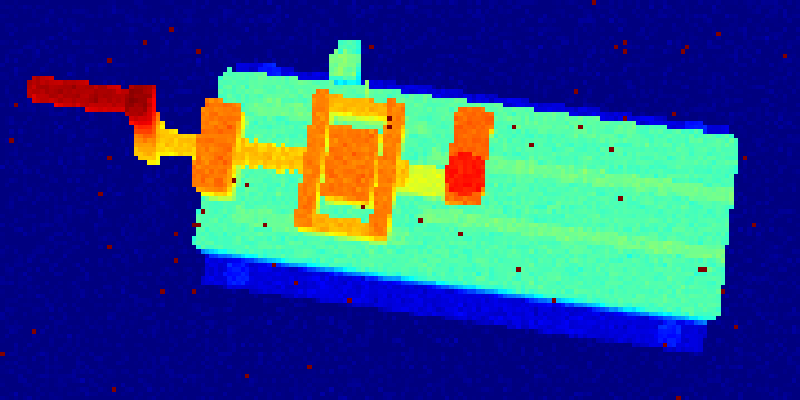

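View pics/c4.png

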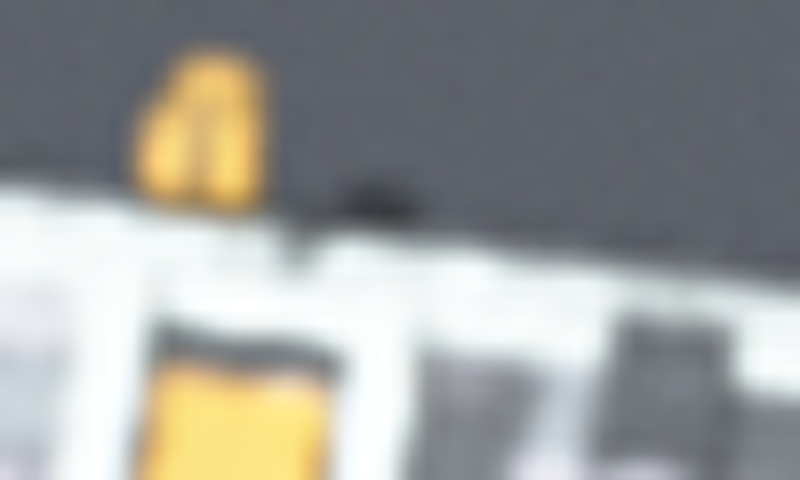

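View pics/c5.png

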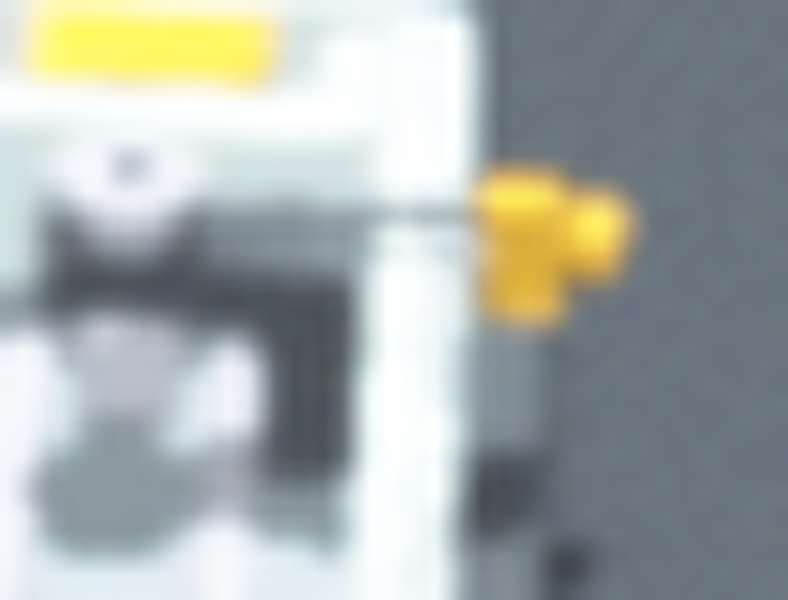

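```bash
cat >> h.py <<'E'
def fitrect(f):
    P=pts(f);Z=P[...,2]
    m=((Z>47)&(Z<54)).astype(np.uint8);m[:145]=0;m[225:]=0;m[:,:204]=0;m[:,335:]=0
    m=cv2.morphologyEx(m,cv2.MORPH_CLOSE,np.ones((9,9)));m=cv2.morphologyEx(m,cv2.MORPH_OPEN,np.ones((13,13)))
    c=max(cv2.findContours(m,0,1)[0],key=cv2.contourArea)[:,0]
    W=np.array([onz(f,u,v,50)[:2] for u,v in c]);return cv2.minAreaRect(W.astype(np.float32)),W
E
python3 - <<'E'
from h import *
f=load('top0');r,W=fitrect(f);print(r);print(cv2.boxPoints(r).round(1))
s=load('side0');P=pts(s);Z=P[...,2]
g=(Z>47)&(Z<54)&(P[...,0]>540)&(P[...,0]<690)&(P[...,1]>-210)&(P[...,1]<90)
m=cv2.morphologyEx(g.astype(np.uint8),cv2.MORPH_CLOSE,np.ones((5,5)));c=max(cv2.findContours(m,0,1)[0],key=cv2.contourArea)[:,0]
W=np.array([onz(s,u,v,50)[:2] for u,v in c]).astype(np.float32);r=cv2.minAreaRect(W);print(r,cv2.boxPoints(r).round(1))
# crank handle in both
for k,F in (('top',f),('side',s)):
    P=pts(F);im=F['image'];m=(im.max(2)<60)&(P[...,2]>60)&(P[...,2]<130)&(P[...,1]>30)&(P[...,1]<160)&(P[...,0]>560)&(P[...,0]<720)
    v,u=np.nonzero(m);print(k,len(u),u.min(),u.max(),v.min(),v.max(),u.mean(),v.mean(),P[m].mean(0),P[m].max(0),P[m].min(0))
E
```

```text
((599.73046875, -67.06448364257812), (247.32907104492188, 92.1723861694336), 81.25911712646484)
[[ 535.4 -182.3]
 [ 626.5 -196.3]
 [ 664.1   48.2]
 [ 573.    62.2]]
((611.5892944335938, -68.239501953125), (261.1147766113281, 111.21504211425781), 81.05752563476562) [[ 536.4 -188.6]
 [ 646.2 -205.9]
 [ 686.8   52.1]
 [ 577.    69.4]]
top 97 167 186 153 159 176.7319587628866 156.05154639175257 [638.44490643 120.3607724  105.24356025] [645.48921695 142.0759728  108.83259998] [632.50170544 100.70384166 100.68088142]
side 7 281 283 162 164 282.2857142857143 163.14285714285714 [641.45655585 121.94832165 104.52550606] [644.58410508 130.71423062 106.45005874] [636.96488455 112.2477607  102.85671801]
```

```bash
cat >> h.py <<'E'
JO=np.array([601.0,-59.9]);TH=np.deg2rad(81.2)
def setj(O,th):
    global JO,TH;JO=np.array(O);TH=th
def j2w(p):
    ey=np.array([np.cos(TH),np.sin(TH)]);ex=np.array([ey[1],-ey[0]]);q=JO+p[0]*ex+p[1]*ey;return np.array([q[0],q[1],p[2]])
def w2j(p):
    ey=np.array([np.cos(TH),np.sin(TH)]);ex=np.array([ey[1],-ey[0]]);d=np.array(p[:2])-JO;return np.array([d@ex,d@ey,p[2]])
def samp(img,f,p):
    u,v=proj(f,j2w(p));return cv2.remap(img.astype(np.float32),np.float32([[u]]),np.float32([[v]]),cv2.INTER_LINEAR)[0,0]
def rectify(f,x0,x1,y0,y1,z,s,tag=None):
    "top-down: columns = jig y (grow right), rows = jig x (grow up)"
    c=np.float32([proj(f,j2w((x,y,z))) for x,y in((x1,y0),(x1,y1),(x0,y1),(x0,y0))])
    w=int((y1-y0)*s);h=int((x1-x0)*s)
    H=cv2.getPerspectiveTransform(c,np.float32([[0,0],[w,0],[w,h],[0,h]])-.5)
    o=cv2.warpPerspective(f['image'],H,(w,h),flags=cv2.INTER_CUBIC)
    if tag: cv2.imwrite(f'pics/{tag}.png',o[:,:,::-1])
    return o
E
python3 - <<'E'
from h import *
f=load('top0');s=load('side0')
# fence profile
for y in (-110,-90,-70,-50):
    xs=np.arange(-50,51,1.);g=[samp(f['image'],f,(x,y,52)).mean() for x in xs]
    print(y,' '.join('%d:%d'%(x,k) for x,k in zip(xs,g) if abs(x)>8))
rectify(f,-60,70,-140,40,50,4.4,'r1');rectify(f,25,75,0,80,59,10,'r2');rectify(s,25,75,0,80,59,10,'r3')
E
```

```text
-110 -50:150 -49:126 -48:123 -47:134 -46:150 -45:170 -44:188 -43:195 -42:204 -41:205 -40:206 -39:205 -38:204 -37:203 -36:203 -35:203 -34:202 -33:201 -32:201 -31:201 -30:200 -29:200 -28:200 -27:200 -26:200 -25:200 -24:199 -23:196 -22:193 -21:191 -20:189 -19:199 -18:209 -17:217 -16:225 -15:228 -14:226 -13:222 -12:213 -11:204 -10:202 -9:200 9:187 10:191 11:194 12:205 13:218 14:226 15:230 16:232 17:230 18:227 19:220 20:212 21:208 22:204 23:203 24:203 25:203 26:202 27:202 28:202 29:203 30:203 31:204 32:204 33:205 34:206 35:206 36:206 37:206 38:206 39:206 40:205 41:205 42:206 43:209 44:216 45:222 46:225 47:228 48:217 49:204 50:183
-90 -50:88 -49:95 -48:116 -47:136 -46:157 -45:177 -44:189 -43:199 -42:203 -41:203 -40:203 -39:203 -38:202 -37:202 -36:202 -35:202 -34:202 -33:202 -32:202 -31:202 -30:201 -29:201 -28:201 -27:201 -26:201 -25:201 -24:198 -23:195 -22:192 -21:188 -20:191 -19:199 -18:208 -17:219 -16:228 -15:228 -14:227 -13:221 -12:213 -11:208 -10:203 -9:200 9:185 10:187 11:193 12:207 13:221 14:227 15:233 16:232 17:230 18:225 19:219 20:213 21:209 22:205 23:206 24:206 25:205 26:204 27:20
[... 722 characters left out ...]
5 41:244 42:242 43:236 44:229 45:201 46:173 47:149 48:126 49:112 50:105
-50 -50:88 -49:96 -48:108 -47:132 -46:154 -45:173 -44:189 -43:197 -42:204 -41:207 -40:208 -39:209 -38:209 -37:209 -36:208 -35:208 -34:208 -33:208 -32:208 -31:207 -30:207 -29:207 -28:207 -27:208 -26:209 -25:208 -24:208 -23:206 -22:204 -21:203 -20:202 -19:206 -18:213 -17:220 -16:225 -15:229 -14:226 -13:224 -12:219 -11:213 -10:209 -9:208 9:201 10:202 11:207 12:213 13:220 14:228 15:230 16:231 17:230 18:226 19:222 20:217 21:212 22:210 23:208 24:207 25:207 26:206 27:206 28:206 29:206 30:208 31:213 32:218 33:225 34:233 35:238 36:241 37:243 38:243 39:242 40:241 41:240 42:235 43:229 44:214 45:189 46:165 47:140 48:118 49:108 50:99
```

View pics/r1.png

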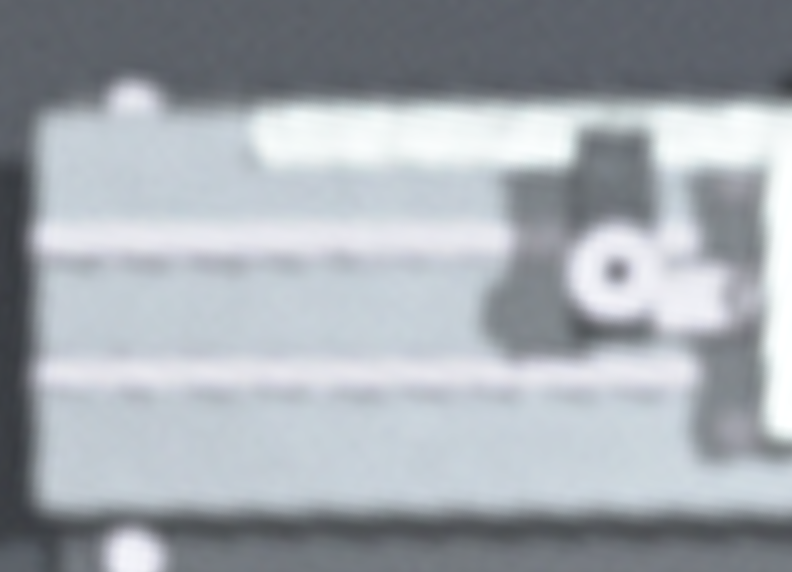

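View pics/r2.png

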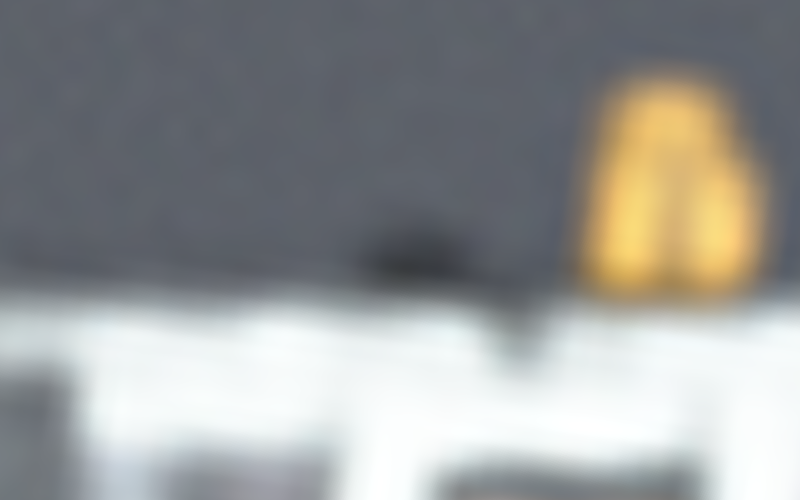

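View pics/r3.png

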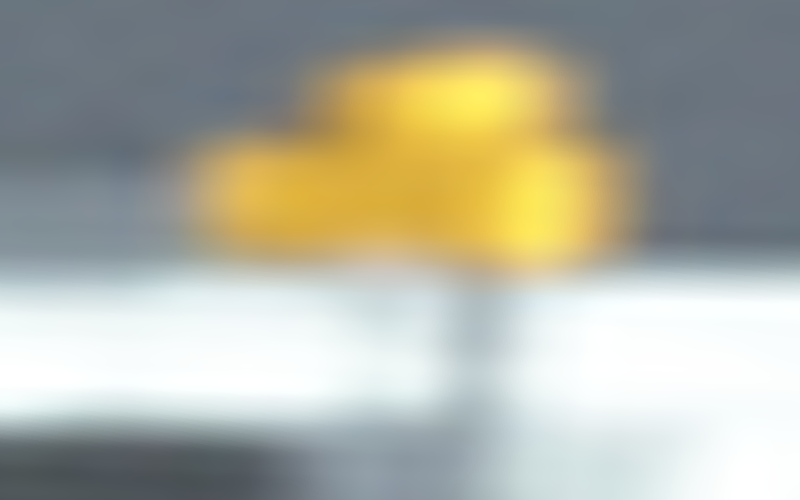

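```bash
sed -i 's/^JO=.*/JO=np.array([601.0,-61.1]);TH=np.deg2rad(81.2)/' h.py; python3 - <<'E'
from h import *
from scipy.spatial.transform import Rotation as Ro
f=load('top0');s=load('side0')
print('cam',(-np.array(f['R']).T@f['t']).round(0))
for k,F in (('top',f),('side',s)):
    P=pts(F);im=F['image'];m=(im.max(2)<75)&(P[...,2]>85)&(P[...,2]<130)&(P[...,1]>60)&(P[...,1]<190)&(P[...,0]>560)&(P[...,0]<720)
    v,u=np.nonzero(m);
    print(k,len(u),cv2.minAreaRect(np.stack([u,v],1).astype(np.float32)))
    A=np.array([w2j(p) for p in P[m]]);print(A.min(0).round(1),A.max(0).round(1),np.median(A,0).round(1))
    if k=='top':
        B=np.array([w2j(onz(F,a,b,101)) for a,b in zip(u,v)]);print('onz',B.min(0),B.max(0),B.mean(0))
rectify(f,-40,60,120,230,101,7,'r4')
im=f['image'].astype(int);m=((im.min(2)>130)).astype(np.uint8);m[:235]=0;m[285:]=0
c=max(cv2.findContours(m,0,cv2.CHAIN_APPROX_NONE)[0],key=len);r=cv2.minAreaRect(c);b=cv2.boxPoints(r);print(r,m.sum())
M=cv2.moments(m,True);print('spin',onz(f,M['m10']/M['m00'],M['m01']/M['m00'],14).round(1));B=np.array([onz(f,*q,14)[:2] for q in b]);print(B.round(1))
R=Ro.from_rotvec(env.get_obs()['eef_rot']).as_matrix();print('toolaxes cols',R.round(3))
E
```

```text
cam [461. -62. 802.]
top 111 ((176.7999725341797, 155.89999389648438), (20.223257064819336, 5.515432834625244), 8.130102157592773)
[  4.8 163.8  98.6] [ 15.4 206.8 108.8] [  9.3 185.1 105.4]
onz [  4.58588074 164.91683274 101.        ] [ 16.37190452 207.79014175 101.        ] [ 10.42211547 186.38950523 101.        ]
side 13 ((282.0, 163.0), (4.0, 2.0), 90.0)
[  7.6 171.5 100.9] [ 14.7 205.5 106.5] [ 11.1 188.4 104.3]
((301.53997802734375, 254.2799835205078), (9.192388534545898, 41.71929931640625), 81.8698959350586) 376
spin [ 432.  -127.2   14. ]
[[ 435.9  -93.9]
 [ 448.2 -186.2]
 [ 428.1 -188.4]
 [ 415.8  -96.4]]
toolaxes cols [[-0.001 -0.958 -0.287]
 [ 0.001 -0.287  0.958]
 [-1.     0.     0.002]]
```

View pics/r4.png

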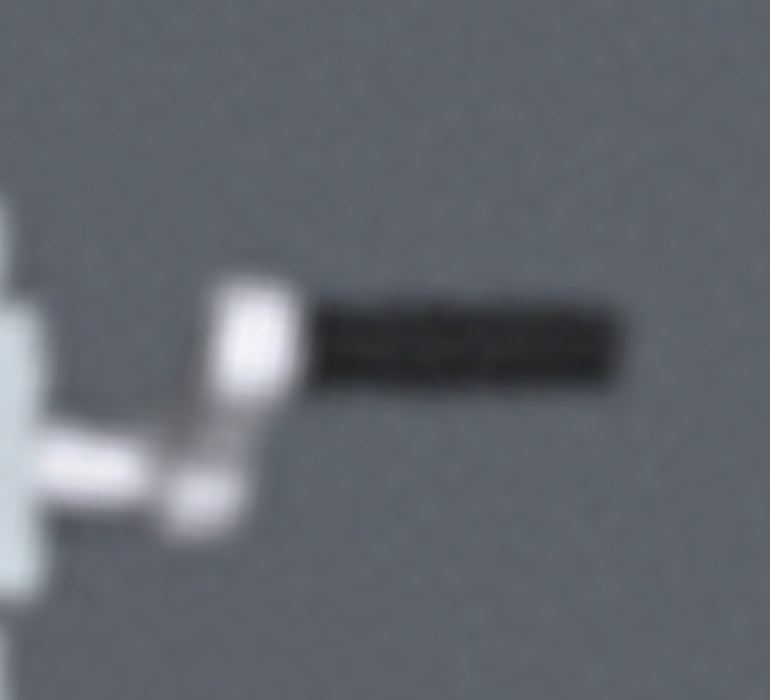

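Emit:
{"method": "carry_out", "body": {
  "series": [
    [[0,0,0],[-0.141,0,0]],
    [[0,0,0],[-0.141,0,0]],
    [[0,0,0],[-0.141,0,0]],
    [[0,0,0],[-0.141,0,0]],
    [[0,0,0],[-0.141,0,0]],
    [[0,0,0],[-0.141,0,0]],
    [[0,0,0],[-0.141,0,0]],
    [[0,0,0],[-0.139,0,0]]
  ],
  "jaw": 0
}}

```text
time: 0.9
tool_pos: [172.0, -574.6, 230.7]
eef_rot: [-2.143, 0.158, 2.144]
ft_force: [-0.5, -0.3, 0.1]
grip_width: 85.5
```

```bash
cat >> h.py <<'E'
from scipy.spatial.transform import Rotation as Ro
def go(wx,wy,wz,zang=None):
    o=env.get_obs();R=Ro.from_rotvec(o['eef_rot']).as_matrix()
    d=R.T@(np.array([wx,wy,wz])-o['tool_pos'])/10
    a=np.degrees(np.arctan2(R[1,2],R[0,2]))
    print('t',round(o['time'],2),'pos',o['tool_pos'].round(1),'zang',a.round(2),'tilt',(R[2,1].round(4),R[2,2].round(4)),'F',o['ft_force'].round(1),'w',round(o['grip_width'],1),'q6',o['q'][5].round(2))
    print('shift tool cm',d.round(2),'jig',w2j(o['tool_pos']).round(1))
    if zang is not None: print('turn x',np.radians(-((zang-a+180)%360-180)).round(3))
E
python3 -c "
from h import *
p=j2w((10.5,188,0));print(p);go(p[0],p[1],180,171.2)"
```

```text
[640.13773523 123.08058443   0.        ]
t 0.9 pos [ 172.  -574.6  230.7] zang 171.51 tilt (np.float64(-0.001), np.float64(0.0006)) F [-0.5 -0.3  0.1] w 85.5 q6 0.8
shift tool cm [  5.12 -75.91 -36.  ] jig [-345.4 -573.1  230.7]
turn x 0.005
```

Emit:
{"method": "carry_out", "body": {
  "series": [
    [[0,-3.8,-1.8],[0.005,0,0]],
    [[0,-3.8,-1.8],[0,0,0]],
    [[0,-3.8,-1.8],[0,0,0]],
    [[0,-3.8,-1.8],[0,0,0]],
    [[0,-3.8,-1.8],[0,0,0]],
    [[0,-3.8,-1.8],[0,0,0]],
    [[0,-3.8,-1.8],[0,0,0]],
    [[0,-3.8,-1.8],[0,0,0]],
    [[0,-3.8,-1.8],[0,0,0]],
    [[0,-3.8,-1.8],[0,0,0]]
  ]
}}

```text
time: 1.9
tool_pos: [410.3, -226.3, 231.1]
eef_rot: [-2.139, 0.17, 2.139]
ft_force: [0.0, -0.9, 0.0]
grip_width: 85.4
```

Emit:
{"method": "carry_out", "body": {
  "series": [
    [[0,-3.8,-1.8],[0,0,0]],
    [[0,-3.8,-1.8],[0,0,0]],
    [[0,-3.8,-1.8],[0,0,0]],
    [[0,-3.8,-1.8],[0,0,0]],
    [[0,-3.8,-1.8],[0,0,0]],
    [[0.6,-3.8,-1.8],[0,0,0]],
    [[1,-3.8,-1.8],[0,0,0]],
    [[1,-3.8,-1.8],[0,0,0]],
    [[1.2,-3.8,-1.8],[0,0,0]],
    [[1.2,-3.7,-1.8],[0,0,0]]
  ]
}}

```text
time: 2.9
tool_pos: [648.1, 119.4, 180.3]
eef_rot: [-2.138, 0.17, 2.14]
ft_force: [0.4, -1.0, 0.8]
grip_width: 84.9
```

```bash
python3 -c "
from h import *
p=j2w((10.5,188,0));go(p[0],p[1],150,171.2);f=grab('top','top1');crop(f,140,260,110,200,'c6')"
```

```text
t 2.9 pos [648.1 119.4 180.3] zang 170.9 tilt (np.float64(0.0002), np.float64(0.0007)) F [ 0.4 -1.   0.8] w 84.9 q6 -0.64
shift tool cm [ 3.03 -0.24  0.84] jig [ 18.9 185.6 180.3]
turn x -0.005
```

View pics/c6.png

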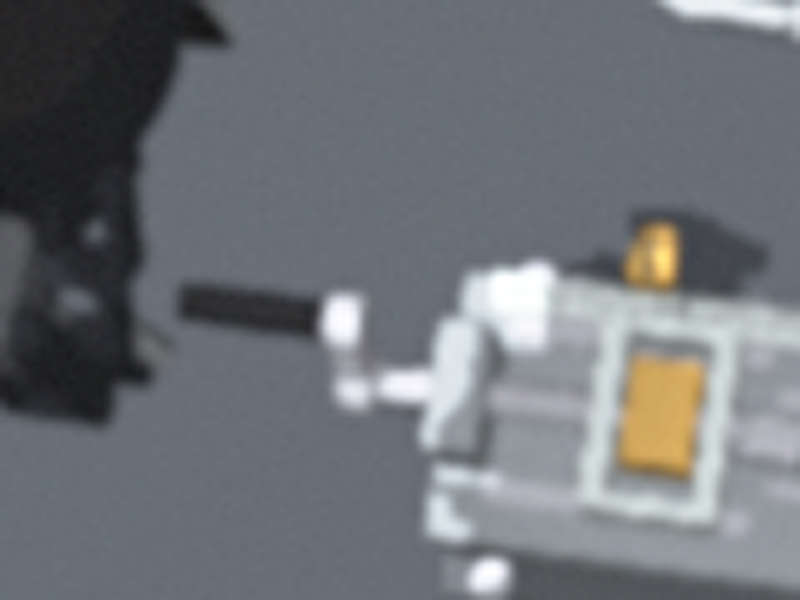

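Emit:
{"method": "carry_out", "body": {
  "series": [
    [[1.5,-0.2,0.8],[-0.005,0,0]],
    [[2.5,0,0],[0,0,0]],
    [[2.5,0,0],[0,0,0]],
    [[2,0,0],[0,0,0]],
    [[1,0,0],[0,0,0]],
    [[0,0,0],[0,0,0]]
  ]
}}

```text
time: 3.55
tool_pos: [638.9, 120.6, 84.3]
eef_rot: [-2.138, 0.167, 2.145]
ft_force: [0.1, -0.4, 0.1]
grip_width: 85.7
```

```bash
python3 -c "
from h import *
p=j2w((10.5,188,0));go(p[0],p[1],82,171.2);f=grab('side','side2');crop(f,240,330,130,200,'c7')"
```

```text
t 3.55 pos [638.9 120.6  84.3] zang 171.17 tilt (np.float64(0.0016), np.float64(0.0031)) F [ 0.1 -0.4  0.1] w 85.7 q6 -0.65
shift tool cm [ 0.23 -0.26 -0.08] jig [  9.7 185.4  84.3]
turn x -0.001
```

View pics/c7.png

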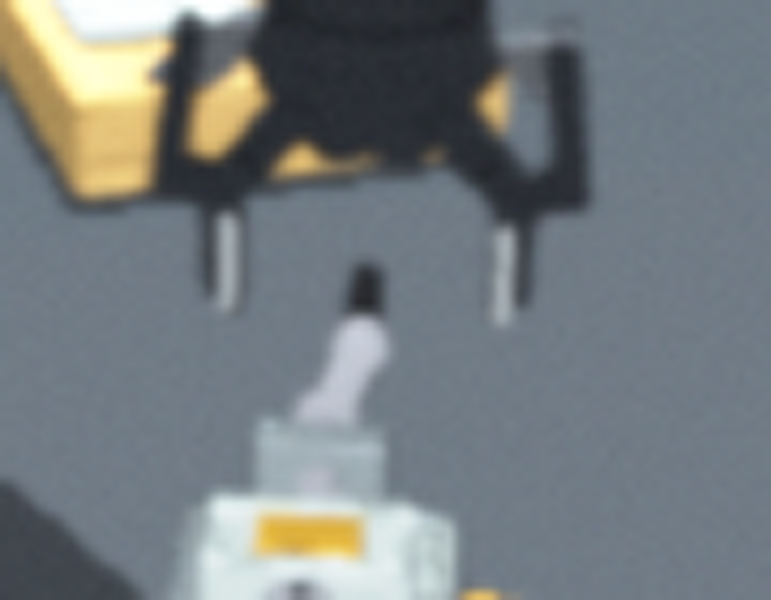

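Emit:
{"method": "carry_out", "body": {
  "series": [
    [[0.2,-0.3,0],[0,0,0]],
    [[0,0,0],[0,0,0]],
    [[0,0,0],[0,0,0]],
    [[0,0,0],[0,0,0]],
    [[0,0,0],[0,0,0]],
    [[0,0,0],[0,0,0]],
    [[0,0,0],[0,0,0]],
    [[0,0,0],[0,0,0]],
    [[0,0,0],[0,0,0]]
  ],
  "jaw": 1
}}

```text
time: 4.5
tool_pos: [640.5, 124.0, 84.6]
eef_rot: [-2.142, 0.165, 2.141]
ft_force: [-1.3, 0.7, 2.9]
grip_width: 9.7
```

```bash
python3 -c "
from h import *
p=j2w((10.5,188,0));go(p[0],p[1],82,171.2);f=grab('side','side3');crop(f,240,330,130,200,'c8')"
```

```text
t 4.5 pos [640.5 124.   84.6] zang 171.18 tilt (np.float64(-0.0002), np.float64(-0.0003)) F [-1.3  0.7  2.9] w 9.7 q6 -0.65
shift tool cm [0.26 0.1  0.02] jig [ 10.7 189.   84.6]
turn x -0.0
```

View pics/c8.png

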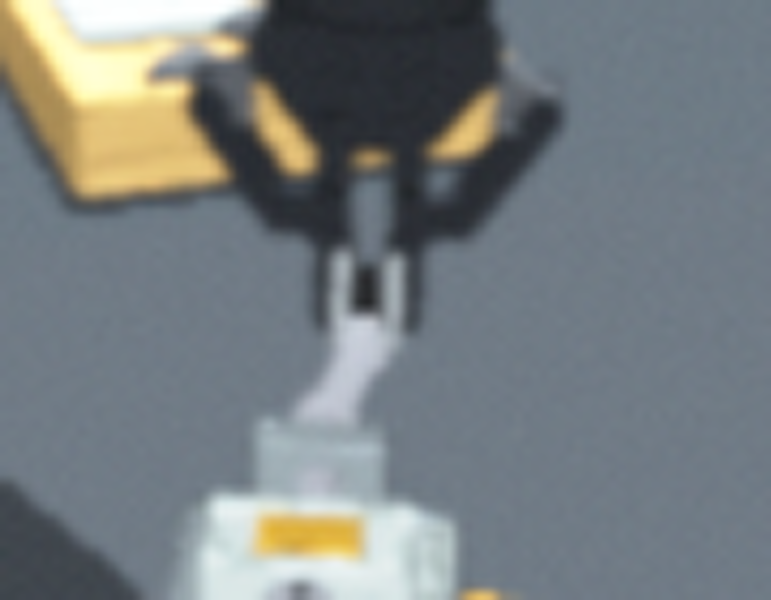

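```bash
cat >> h.py <<'E'
def arc(a0,a1,n):
    a=np.linspace(a0,a1,n+1)
    for i in range(n): print('[[%.2f, 0, %.2f], [0, 0, 0]],'%(-3.2*(np.cos(a[i+1])-np.cos(a[i])),3.2*(np.sin(a[i+1])-np.sin(a[i]))),end=' ')
    print()
E
python3 -c "
from h import *
a=-0.33;d=np.pi/10
for k in range(4): arc(a+5*d*k,a+5*d*(k+1),5)"
```

```text
[[-0.17, 0, 0.99], [0, 0, 0]], [[0.14, 0, 0.99], [0, 0, 0]], [[0.44, 0, 0.90], [0, 0, 0]], [[0.70, 0, 0.72], [0, 0, 0]], [[0.88, 0, 0.47], [0, 0, 0]], 
[[0.99, 0, 0.17], [0, 0, 0]], [[0.99, 0, -0.14], [0, 0, 0]], [[0.90, 0, -0.44], [0, 0, 0]], [[0.72, 0, -0.70], [0, 0, 0]], [[0.47, 0, -0.88], [0, 0, 0]], 
[[0.17, 0, -0.99], [0, 0, 0]], [[-0.14, 0, -0.99], [0, 0, 0]], [[-0.44, 0, -0.90], [0, 0, 0]], [[-0.70, 0, -0.72], [0, 0, 0]], [[-0.88, 0, -0.47], [0, 0, 0]], 
[[-0.99, 0, -0.17], [0, 0, 0]], [[-0.99, 0, 0.14], [0, 0, 0]], [[-0.90, 0, 0.44], [0, 0, 0]], [[-0.72, 0, 0.70], [0, 0, 0]], [[-0.47, 0, 0.88], [0, 0, 0]],
```

Emit:
{"method": "carry_out", "body": {
  "series": [
    [[-0.17,0,0.99],[0,0,0]],
    [[0.14,0,0.99],[0,0,0]],
    [[0.44,0,0.9],[0,0,0]],
    [[0.7,0,0.72],[0,0,0]],
    [[0.88,0,0.47],[0,0,0]]
  ]
}}

```text
time: 5.05
tool_pos: [598.6, 130.5, 65.6]
eef_rot: [-2.14, 0.164, 2.143]
ft_force: [-2.6, -0.8, 3.4]
grip_width: 10.0
```

```bash
python3 -c "
from h import *
go(640,123,82,171.2)"
```

```text
t 5.05 pos [598.6 130.5  65.6] zang 171.2 tilt (np.float64(-0.0002), np.float64(0.0012)) F [-2.6 -0.8  3.4] w 10.0 q6 -0.69
shift tool cm [-1.64  0.1  -4.2 ] jig [-31.6 188.9  65.6]
turn x -0.0
```

Emit:
{"method": "carry_out", "body": {
  "series": [
    [[0.99,0,0.17],[0,0,0]],
    [[0.99,0,-0.14],[0,0,0]],
    [[0.9,0,-0.44],[0,0,0]],
    [[0.72,0,-0.7],[0,0,0]],
    [[0.47,0,-0.88],[0,0,0]]
  ]
}}

```text
time: 5.55
tool_pos: [621.0, 127.0, 23.8]
eef_rot: [-2.143, 0.165, 2.14]
ft_force: [-2.7, -0.1, 10.5]
grip_width: 9.5
```

Emit:
{"method": "carry_out", "body": {
  "series": [
    [[0.17,0,-0.99],[0,0,0]],
    [[-0.14,0,-0.99],[0,0,0]],
    [[-0.44,0,-0.9],[0,0,0]],
    [[-0.7,0,-0.72],[0,0,0]],
    [[-0.88,0,-0.47],[0,0,0]]
  ]
}}

```text
time: 6.05
tool_pos: [657.4, 121.3, 41.7]
eef_rot: [-2.132, 0.166, 2.151]
ft_force: [-15.2, 4.1, 1.9]
grip_width: 9.6
```

Emit:
{"method": "carry_out", "body": {
  "series": [
    [[-0.99,0,-0.17],[0,0,0]],
    [[-0.99,0,0.14],[0,0,0]],
    [[-0.9,0,0.44],[0,0,0]],
    [[-0.72,0,0.7],[0,0,0]],
    [[-0.47,0,0.88],[0,0,0]]
  ]
}}

```text
time: 6.55
tool_pos: [640.4, 124.0, 84.8]
eef_rot: [-2.142, 0.165, 2.14]
ft_force: [1.7, 1.8, -6.0]
grip_width: 9.9
```

```bash
cat >> h.py <<'E'
def look(tag):
    f=grab('top','t'+tag);a=rectify(f,25,75,20,100,59,10)
    s=grab('side','s'+tag);b=rectify(s,25,75,20,100,59,10)
    o=np.vstack([a,b]);o=cv2.resize(o,(600,600*o.shape[0]//o.shape[1])) if o.shape[0]>600 else o
    cv2.imwrite(f'pics/L{tag}.png',cv2.resize(np.vstack([a,b]),(480,600))[:,:,::-1])
    cv2.imwrite(f'pics/A{tag}.png',a[:,:,::-1]);cv2.imwrite(f'pics/B{tag}.png',b[:,:,::-1])
E
python3 -c "
from h import *
go(640,123,82,171.2);look('1');f=load('t1');crop(f,140,300,110,220,'c9')"
```

```text
t 6.55 pos [640.4 124.   84.8] zang 171.16 tilt (np.float64(-0.0005), np.float64(-0.001)) F [ 1.7  1.8 -6. ] w 9.9 q6 -0.65
shift tool cm [0.28 0.1  0.02] jig [ 10.6 188.9  84.8]
turn x -0.001
```

View pics/A1.png

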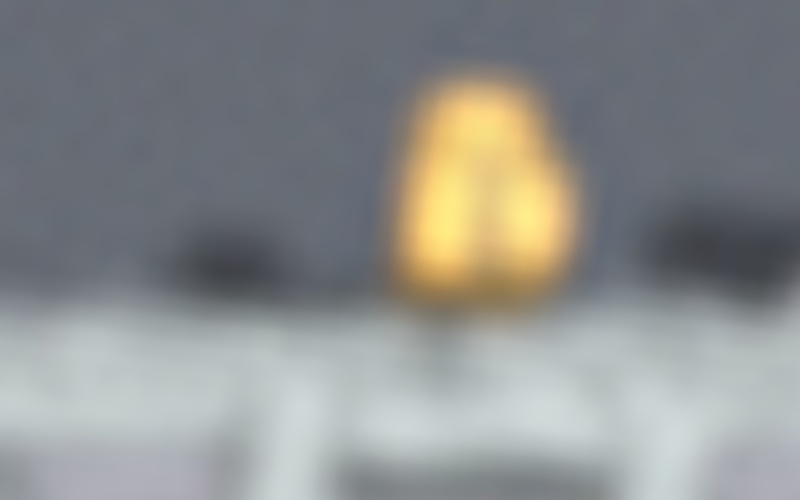

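View pics/B1.png

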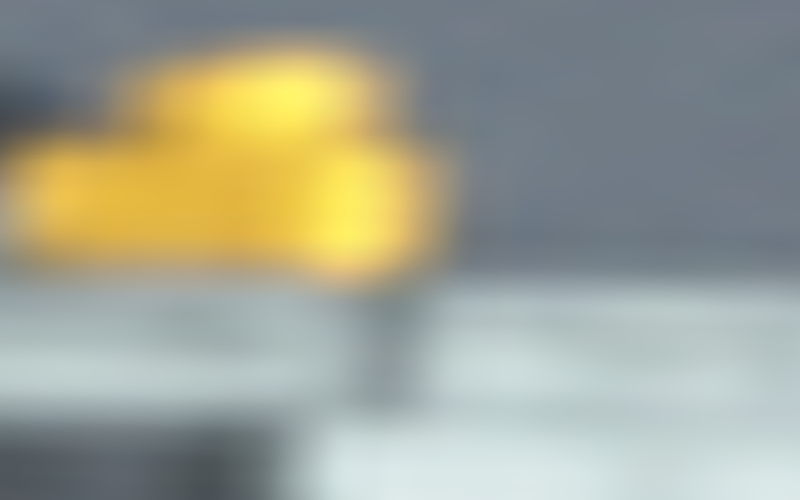

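View pics/c9.png

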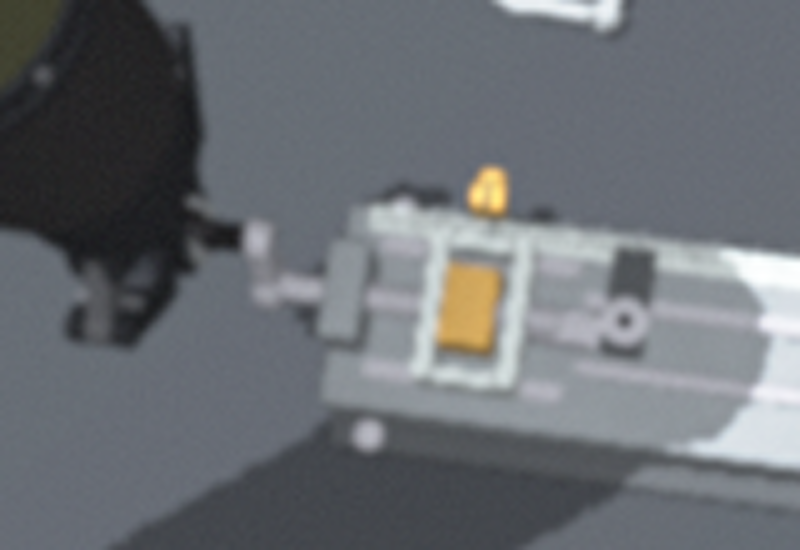

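Emit:
{"method": "carry_out", "body": {
  "series": [
    [[-0.17,0,0.99],[0,0,0]],
    [[0.14,0,0.99],[0,0,0]],
    [[0.44,0,0.9],[0,0,0]],
    [[0.7,0,0.72],[0,0,0]],
    [[0.88,0,0.47],[0,0,0]],
    [[0.99,0,0.17],[0,0,0]],
    [[0.99,0,-0.14],[0,0,0]]
  ]
}}

```text
time: 7.35
tool_pos: [598.6, 130.5, 44.5]
eef_rot: [-2.141, 0.164, 2.142]
ft_force: [0.2, -0.6, 2.2]
grip_width: 9.7
```

```bash
python3 -c "
from h import *
go(640,123,82,171.2);look('2')"
```

```text
t 7.35 pos [598.6 130.5  44.5] zang 171.21 tilt (np.float64(-0.0001), np.float64(0.0009)) F [ 0.2 -0.6  2.2] w 9.7 q6 -0.69
shift tool cm [-3.76  0.11 -4.2 ] jig [-31.7 189.   44.5]
turn x 0.0
```

View pics/A2.png

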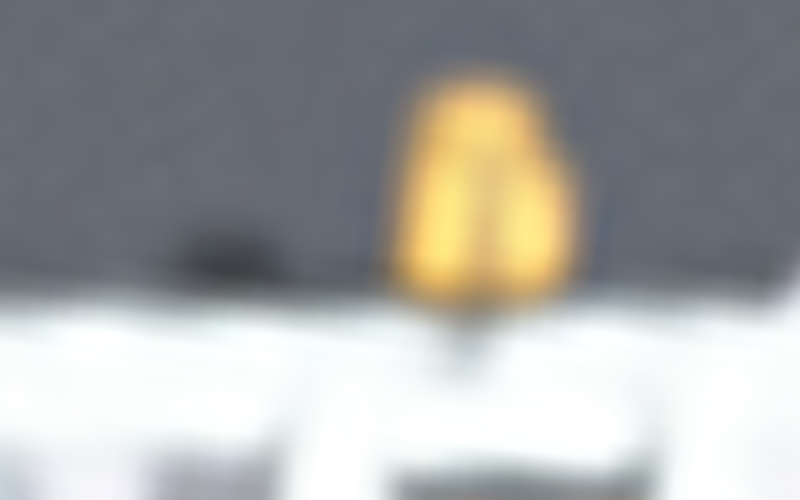

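View pics/B2.png

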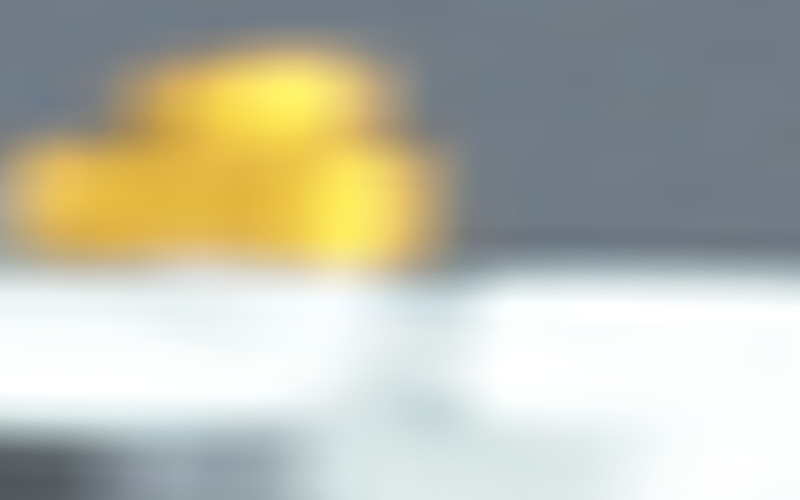

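```bash
cat >> h.py <<'E'
def prof(f,x,y0,y1,z=57.,st=.5,ch=None):
    ys=np.arange(y0,y1,st);g=np.array([samp(f['image'],f,(x,y,z)) for y in ys]);return ys,(g.mean(1) if ch is None else g[:,ch])
E
python3 -c "
from h import *
for tag in('top0','t1','t2'):
    f=load(tag)
    for x in (41,42,43,44):
        ys,g=prof(f,x,46,78,59,1.);print(tag,x,g.astype(int))
    for x in (47,49,51,53,55,57):
        ys,g=prof(f,x,58,80,59,1.);print('   clip',x,g.astype(int))
"
```

```text
top0 41 [233 232 221 210 194 178 168 162 164 176 189 203 218 220 222 221 220 221
 224 228 232 236 236 237 238 238 238 235 233 232 232 234]
top0 42 [223 222 210 194 178 161 151 147 148 160 173 185 199 204 207 208 207 208
 213 217 219 220 219 217 217 215 214 213 213 213 215 220]
top0 43 [191 189 177 165 152 139 131 130 132 144 157 169 179 186 187 187 186 185
 186 188 189 190 189 188 190 190 190 191 192 194 194 199]
top0 44 [154 149 144 134 125 118 113 115 117 127 136 145 153 157 160 160 159 158
 159 159 159 161 163 164 165 169 170 171 170 169 168 169]
   clip 47 [103 107 116 128 137 148 152 151 149 142 137 142 147 154 161 159 154 146
 132 119 112 105]
   clip 49 [101 109 125 144 161 174 183 179 175 165 155 159 166 173 180 182 175 167
 148 127 115 102]
   clip 51 [102 112 128 148 166 180 193 189 184 177 170 170 178 184 191 195 187 179
 159 137 119 107]
   clip 53 [102 112 123 145 166 178 190 191 186 181 175 172 180 187 191 194 187 177
 160 139 121 110]
   clip 55 [100 111 121 140 161 175 184 189 187 184 178 173 178 184 186 186 181 169
 155 136 119 109]
   clip 57 [100 109 120 134 152 16
[... 1687 characters left out ...]
74 176 178 178 178 175 169 164
 156 149 142 137 141 148 156 168 178 182 186 186 185 185]
   clip 47 [111 116 127 141 152 163 167 164 161 155 151 156 161 168 174 173 169 160
 145 130 121 113]
   clip 49 [109 118 136 157 176 189 197 192 187 180 171 175 181 188 194 195 188 181
 161 139 125 112]
   clip 51 [111 121 138 160 180 193 205 201 198 191 183 183 191 198 203 207 200 193
 172 149 131 117]
   clip 53 [111 122 135 158 179 191 202 203 199 194 188 185 193 200 203 206 200 192
 175 152 132 119]
   clip 55 [109 121 133 152 174 188 198 202 199 195 192 188 192 197 199 200 195 183
 170 148 128 118]
   clip 57 [109 118 130 146 165 182 190 198 195 192 189 187 188 191 192 189 184 169
 155 139 124 115]
```

```bash
cat >> h.py <<'E'
from scipy.optimize import curve_fit
def gfit(ys,g,y0):
    F=lambda y,a,c,w,b,m:b+m*(y-y0)-a*np.exp(-((y-c)/w)**2/2)
    k=abs(ys-y0)<6;p,_=curve_fit(F,ys[k],g[k],[30,y0,1.5,np.median(g[k]),0],maxfev=5000);return p
def ptr(f,y0,xs=(40.5,41.5,42.5,43.5),z=59.):
    r=[]
    for x in xs:
        ys,g=prof(f,x,y0-8,y0+8,z,.25)
        try:p=gfit(ys,g,y0);r.append((round(p[1],2),round(p[2],1),int(p[0])))
        except Exception as e:r.append(None)
    return r
E
python3 -c "
from h import *
for t,y in(('top0',53),('t1',64.3),('t2',66.9)):
    f=load(t);print(t,ptr(f,y))
    for x in (47,48,49,50,51,53):
        ys,g=prof(f,x,60,76,59,.25)
        k=abs(ys-68.3)<3.6
        F=lambda y,a,c,w,b,m:b+m*(y-68.3)-a*np.exp(-((y-c)/w)**2/2)
        try:p,_=curve_fit(F,ys[k],g[k],[15,68.3,1.3,170,0],maxfev=5000);print('  mark',x,p.round(2))
        except Exception as e:print(e)
"
```

```text
top0 [(np.float64(53.14), np.float64(2.9), 72), (np.float64(53.05), np.float64(3.0), 74), (np.float64(52.79), np.float64(3.4), 80), (np.float64(52.55), np.float64(3.2), 61)]
  mark 47 [ 19.08  68.28   1.71 158.12   0.79]
  mark 48 [2.1380e+01 6.8340e+01 1.5100e+00 1.6995e+02 1.1000e-01]
  mark 49 [ 23.95  68.37   1.5  180.6   -0.47]
  mark 50 [ 23.28  68.44   1.5  187.21   0.26]
  mark 51 [2.1650e+01 6.8480e+01 1.4900e+00 1.9077e+02 2.0000e-02]
  mark 53 [ 18.96  68.63   1.49 192.11   0.22]
t1 [(np.float64(64.1), np.float64(2.7), 29), (np.float64(64.09), np.float64(2.5), 27), (np.float64(64.16), np.float64(2.3), 22), (np.float64(64.28), np.float64(2.3), 16)]
  mark 47 [ 11.38  68.92   1.86 141.05  -0.33]
  mark 48 [ 12.94  68.74   1.57 156.17  -1.77]
  mark 49 [ 16.58  68.6    1.49 173.11  -2.01]
  mark 50 [ 16.8   68.63   1.42 186.14  -1.06]
  mark 51 [ 17.04  68.65   1.37 195.73  -1.23]
  mark 53 [1.6630e+01 6.8720e+01 1.3400e+00 2.0337e+02 6.0000e-02]
t2 [(np.float64(66.8), np.float64(2.6), 49), (np.float64(66.78), np.float64(2.6), 51), (np.float64(66.98), np.float64(3.0), 57), (np.float64(67.55), np.float64(3.1), 53)]
  mark 47 [ 19.82  68.2    1.88 172.68   0.81]
  mark 48 [ 18.79  68.21   1.59 183.88   0.36]
  mark 49 [ 21.34  68.31   1.55 194.    -0.31]
  mark 50 [ 21.88  68.42   1.44 199.52   0.27]
  mark 51 [ 2.0980e+01  6.8500e+01  1.3400e+00  2.0231e+02 -3.0000e-02]
  mark 53 [1.8360e+01 6.8640e+01 1.3800e+00 2.0367e+02 2.0000e-01]
```

Emit:
{"method": "carry_out", "body": {
  "series": [
    [[0.9,0,-0.44],[0,0,0]],
    [[0.72,0,-0.7],[0,0,0]],
    [[0.47,0,-0.88],[0,0,0]],
    [[0.17,0,-0.99],[0,0,0]],
    [[-0.14,0,-0.99],[0,0,0]],
    [[-0.44,0,-0.9],[0,0,0]],
    [[-0.7,0,-0.72],[0,0,0]],
    [[-0.88,0,-0.47],[0,0,0]],
    [[-0.99,0,-0.17],[0,0,0]],
    [[-0.99,0,0.14],[0,0,0]]
  ]
}}

```text
time: 8.45
tool_pos: [659.6, 121.0, 61.0]
eef_rot: [-2.137, 0.166, 2.146]
ft_force: [-3.0, 3.4, -6.2]
grip_width: 9.8
```

```bash
python3 -c "
from h import *
go(640,123,82,171.2);look('3')
f=load('t3');print(ptr(f,72))"
```

```text
t 8.45 pos [659.6 121.   61. ] zang 171.15 tilt (np.float64(0.0006), np.float64(0.0042)) F [-3.   3.4 -6.2] w 9.8 q6 -0.63
shift tool cm [-2.09  0.1   1.97] jig [ 30.  188.9  61. ]
turn x -0.001
[(np.float64(74.54), np.float64(2.5), 27), (np.float64(74.82), np.float64(2.9), 34), (np.float64(75.03), np.float64(3.3), 36), (np.float64(93.21), np.float64(21.6), 3687)]
```

View pics/A3.png

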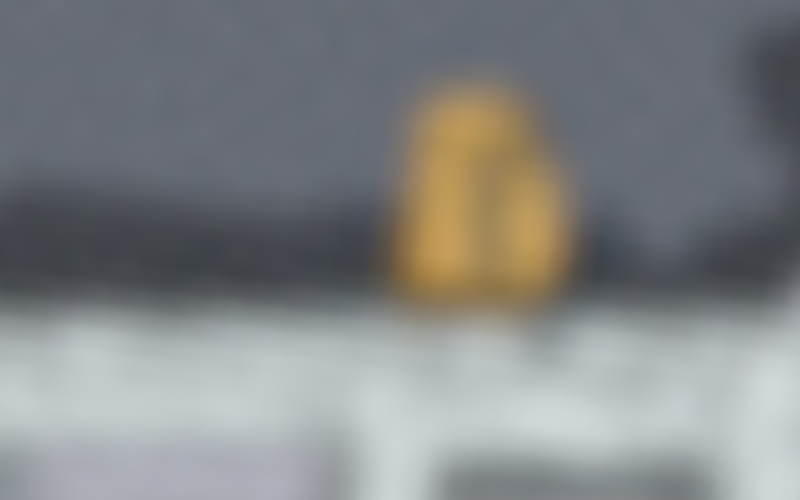

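View pics/B3.png

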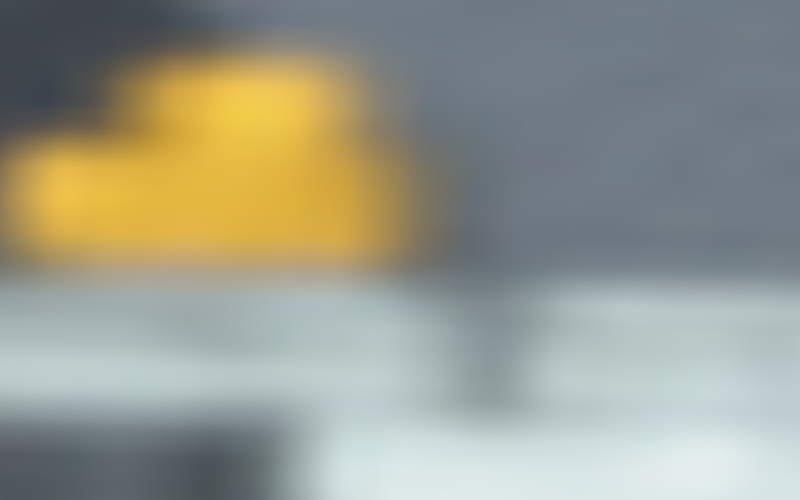

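Emit:
{"method": "carry_out", "body": {
  "series": [
    [[0.99,0,-0.14],[0,0,0]],
    [[0.99,0,0.17],[0,0,0]],
    [[0.88,0,0.47],[0,0,0]],
    [[0.7,0,0.72],[0,0,0]],
    [[0.44,0,0.9],[0,0,0]],
    [[0.14,0,0.99],[0,0,0]],
    [[-0.17,0,0.99],[0,0,0]],
    [[-0.47,0,0.88],[0,0,0]]
  ]
}}

```text
time: 9.35
tool_pos: [610.9, 128.5, 28.4]
eef_rot: [-2.142, 0.165, 2.14]
ft_force: [4.8, 0.3, 0.4]
grip_width: 9.6
```

Emit:
{"method": "carry_out", "body": {
  "series": [
    [[-0.72,0,0.7],[0,0,0]],
    [[-0.9,0,0.44],[0,0,0]],
    [[-0.99,0,0.14],[0,0,0]],
    [[-0.99,0,-0.17],[0,0,0]],
    [[-0.88,0,-0.47],[0,0,0]],
    [[-0.7,0,-0.72],[0,0,0]],
    [[-0.44,0,-0.9],[0,0,0]],
    [[-0.14,0,-0.99],[0,0,0]],
    [[0,0,0],[0,0,0]]
  ]
}}

```text
time: 10.25
tool_pos: [631.9, 125.3, 86.9]
eef_rot: [-2.143, 0.166, 2.139]
ft_force: [2.4, 0.2, 1.0]
grip_width: 9.9
```

```bash
cat >> h.py <<'E'
def mk(f):
    r=[]
    for x in (47,48,49,51,53):
        ys,g=prof(f,x,60,76,59,.25)
        k=abs(ys-68.5)<3.6
        F=lambda y,a,c,w,b,m:b+m*(y-68.3)-a*np.exp(-((y-c)/w)**2/2)
        try:p,_=curve_fit(F,ys[k],g[k],[15,68.3,1.3,170,0],maxfev=5000);r.append(round(p[1],2))
        except Exception as e:r.append(None)
    return r
E
python3 -c "
from h import *
go(640,123,82,171.2);look('4')
f=load('t4');print(ptr(f,69.5),mk(f),mk(load('t3')))"
```

```text
t 10.25 pos [631.9 125.3  86.9] zang 171.15 tilt (np.float64(-0.0002), np.float64(-0.0015)) F [2.4 0.2 1. ] w 9.9 q6 -0.66
shift tool cm [ 0.49  0.1  -0.83] jig [  2.1 188.9  86.9]
turn x -0.001
[(np.float64(69.6), np.float64(3.3), 55), (np.float64(69.41), np.float64(3.3), 55), (np.float64(69.04), np.float64(3.5), 59), (np.float64(68.75), np.float64(2.9), 43)] [np.float64(68.18), np.float64(68.23), np.float64(68.37), np.float64(68.53), np.float64(68.63)] [np.float64(69.02), np.float64(68.72), np.float64(68.82), np.float64(68.85), np.float64(68.74)]
```

View pics/A4.png

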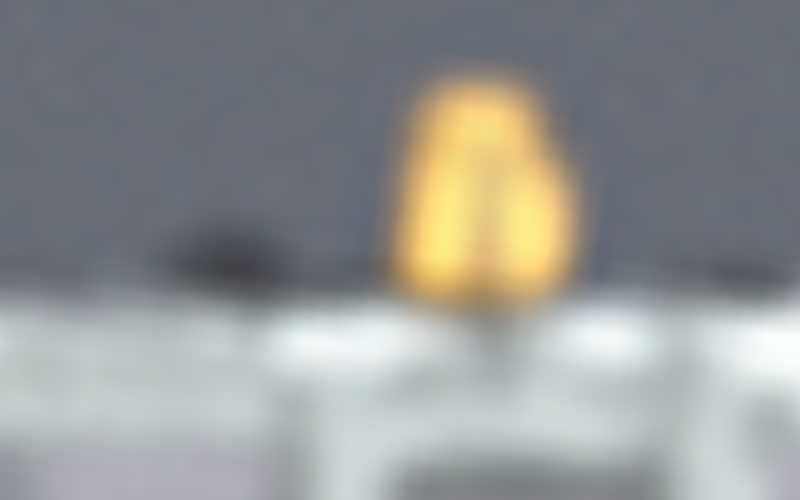

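View pics/B4.png

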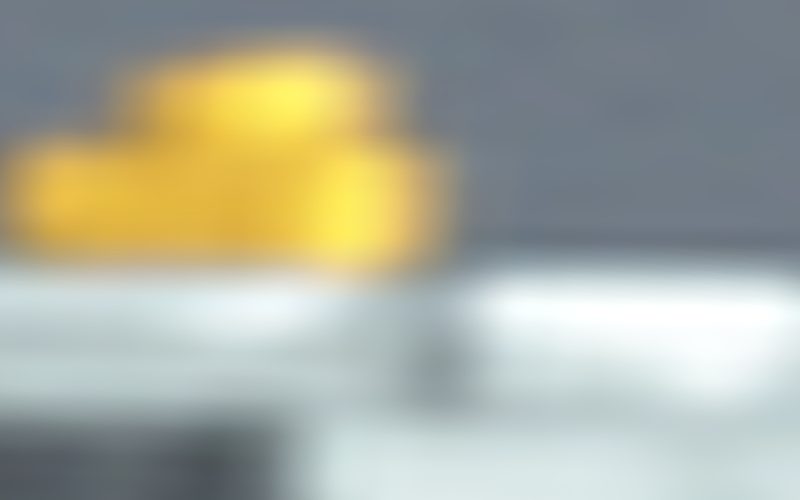

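```bash
python3 -c "
from h import *
from scipy.optimize import least_squares
W=[(640.5,124.,84.6),(598.6,130.5,65.6),(621,127,23.8),(657.4,121.3,41.7),(640.4,124,84.8),(598.6,130.5,44.5),(659.6,121,61),(610.9,128.5,28.4),(631.9,125.3,86.9)]
n=['s','5','10','15','20(t1)','27(t2)','37(t3)','29','21(t4)']
A=np.array([w2j(w) for w in W]);r=least_squares(lambda p:np.hypot(A[:,0]-p[0],A[:,2]-p[1])-p[2],[0,52,32]);print(r.x,r.fun.round(2))
for k,a in zip(n,A):
  an=np.arctan2(-(a[0]-r.x[0]),a[2]-r.x[1]);print(k,an.round(3),'rows',((an+.33)/(np.pi/10))%20)
for t,y in(('t1',64.2),('t3',74.5),('t4',69.5)):
  f=load(t)
  for x in(38,39,40,41): ys,g=prof(f,x,y-8,y+8,57,1.);print(t,x,g.astype(int))
"
```

```text
[-1.39750635 54.99389159 32.06772946] [-0.08  0.02  0.04  0.04  0.07 -0.01 -0.05 -0.05  0.02]
s -0.388 rows 19.814065578941186
5 1.234 rows 4.978201602446913
10 2.902 rows 10.288318472991069
15 -1.998 rows 14.691703544439779
20(t1) -0.383 rows 19.830626988475522
27(t2) 1.904 rows 7.1121258917166195
37(t3) -1.382 rows 16.651096142466464
29 2.551 rows 9.17081988377128
21(t4) -0.107 rows 0.7108014540802532
t1 38 [187 188 188 185 182 178 174 170 166 168 172 177 182 187 191 195]
t1 39 [185 185 185 181 177 173 168 165 162 164 169 175 181 186 190 193]
t1 40 [181 181 181 178 174 169 164 161 158 160 166 172 177 183 185 187]
t1 41 [177 177 177 174 170 164 158 153 151 151 158 164 170 176 178 180]
t3 38 [189 190 191 191 190 188 186 183 183 183 186 188 189 189 188 186]
t3 39 [187 189 190 189 187 185 180 175 175 174 178 183 186 188 188 187]
t3 40 [185 187 186 185 181 178 172 166 166 166 170 177 183 186 188 187]
t3 41 [176 179 178 177 174 170 164 157 156 158 162 170 176 179 181 179]
t4 38 [193 188 187 186 186 185 181 177 175 177 180 189 196 199 204 205]
t4 39 [202 196 194 192 189 185 180 174 171 173 176 184 192 197 203 207]
t4 40 [214 208 203 198 192 187 179 171 166 169 173 181 191 199 207 213]
t4 41 [219 212 204 196 188 181 172 165 159 164 169 179 190 200 210 218]
```

```bash
python3 -c "
from h import *
fs=[load(t) for t in('top0','t1','t2','t3','t4','top1')]
Z=np.median([pts(f)[...,2] for f in fs],0)
print(fs[0]['depth'].dtype);np.set_printoptions(linewidth=200)
print(Z[141:158,231:248].round(0).astype(int))
print(proj(fs[0],j2w((47,68.5,59))),proj(fs[0],j2w((43,69.5,59))))
f=fs[0];Zp=pts(f)[...,2];print(Zp[150:158,238:248].round(0))
for i in (1,3,4): print(pts(fs[i])[...,2][150:158,230:245].round(0).astype(int))
"
```

```text
float32
[[ 0  1  0  0  1  0  0  0  1  0  0  2 -1  0  1  0  0]
 [ 0  0  1  0  0  0  0  0  1  1 -1  2  0  0  0  0  1]
 [ 0 -1  2 -1  0  0  0  0  0  1  0  0  0  0  0  0  1]
 [ 0  0  0  0  0 48 49 51 49 47  0  0  0  0  0  0  0]
 [ 0  1  0  1  0 49 51 51 50 47  1  0  0  1  0  0  2]
 [ 0  0  1  0 54 49 58 50 49 46  1  1  1  0  1  1  0]
 [ 1  1  1 55 55 55 58 55 55 54  0  1  1  0  1  1  0]
 [ 0  0  0 54 54 55 58 54 54 53 -1  0  1  1  1  0  0]
 [-1  1  2 55 54 57 56 54 55 50  0 -1  0  1  2  1  1]
 [ 1 -1 -1 55 55 58 54 53 54 48  0 -1  0  0  0  1  0]
 [11 10 10 55 53 59 54 54 55 44  1  0  0  0  0  1 -1]
 [10 10 11 46 47 49 50 51 52 41  0 -1  0  0  0  1  1]
 [52 51 51 52 38 40 40 44 43 39 10 11 10 11 10 10  8]
 [51 51 52 52 52 53 52 51 52 52 51 11 10 11 10 10 10]
 [53 52 55 52 51 52 52 52 51 52 52 53 52 52 51 50 52]
 [79 78 78 78 77 77 51 52 53 53 52 53 52 52 51 52 50]
 [79 79 78 78 78 77 77 78 77 78 81 77 82 52 52 51 53]]
[236.71044025 151.56775688] [235.99001491 153.26462176]
[[52. 54. 47.  1. -1.  1.  2. -0.  2. -0.]
 [54. 58. 43. -1.  0.  1.  1. -1.  1. -1.]
 [50. 52. 40.  0.  0.  1.  2.  
[... 922 characters left out ...]
 [ 52  50  51  57  52  38  41  40  41  41  37  10  12  12  12]
 [ 52  50  52  57  50  52  52  53  49 802  52  51  10   9  12]
 [ 53  51  52  58  52  51  50  51  53  52  52  53  49  50  50]
 [ 79  76  76  77  77  78  77  51  83  82  85  82  53  54  53]
 [ 79  79  78  76  78  78  78  77  84  85  84  85  52  52  51]]
[[ 0  0  2 -1 56 55 60 53 55 55 48  0 -1  0 -1]
 [10 10 11 10 56 52 60 54 54 55 45  1  1 -1 -2]
 [12  9 10 10 46 48 55 51 51 51 44 -2 -1  1 -1]
 [50 53 51 53 53 58 37 38 43 42 38 11  9 10 10]
 [51 52 53 52 53 58 55 52 51 51 51 50 11 12 11]
 [53 53 51 53 55 56 51 53 51 50 52 50 53 50 52]
 [76 77 76 77 77 76 75 51 53 52 53 83 54 53 52]
 [76 77 80 76 76 76 78 77 77 77 82 85 83 84 52]]
```

Emit:
{"method": "carry_out", "body": {
  "series": [
    [[0.18,0,-0.78],[0,0,0]],
    [[0.37,0,-0.7],[0,0,0]],
    [[0,0,0],[0,0,0]]
  ]
}}

```text
time: 10.65
tool_pos: [647.0, 123.0, 80.9]
eef_rot: [-2.144, 0.165, 2.138]
ft_force: [5.0, -0.6, 1.1]
grip_width: 9.7
```

```bash
cat >> h.py <<'E'
def ang():
    a=w2j(env.get_obs()['tool_pos']);return np.arctan2(-(a[0]+1.4),a[2]-55.0)
def blades(fs):
    np.set_printoptions(linewidth=200)
    Z=np.median([pts(f)[...,2] for f in fs],0);print('rows146-156 cols232-240');print(Z[146:157,232:241].round(0).astype(int))
    print('grey');print(np.mean([f['image'].mean(2)[146:157,232:241] for f in fs],0).astype(int))
E
python3 -c "
from h import *
go(640,123,82,171.2);print(ang())
fs=[grab('top','t5%d'%i) for i in range(4)];blades(fs)
f=fs[0];print(proj(f,j2w((45,70,58)))-proj(f,j2w((45,60,58))))
print(ptr(f,68.8),mk(f));look('5')"
```

```text
t 10.65 pos [647.  123.   80.9] zang 171.16 tilt (np.float64(-0.0006), np.float64(-0.0029)) F [ 5.  -0.6  1.1] w 9.7 q6 -0.65
shift tool cm [-0.11  0.11  0.7 ] jig [ 17.3 189.   80.9]
turn x -0.001
-0.6265205789895735
rows146-156 cols232-240
[[-1  0  1 55 51 57 52 49 46]
 [ 0 -1 56 55 55 59 55 53 53]
 [ 2  1 54 54 55 57 55 54 53]
 [ 1  0 56 55 58 55 53 55 50]
 [ 0 -1 55 55 58 55 55 55 49]
 [10  8 53 55 57 56 55 53 43]
 [11 10 47 47 57 49 51 52 41]
 [52 52 51 38 59 40 42 43 37]
 [51 52 51 53 58 52 51 52 52]
 [51 52 51 52 58 51 50 51 52]
 [78 77 76 77 77 52 52 51 52]]
grey
[[109 116 135 162 184 189 191 188 167]
 [109 123 154 181 186 183 192 196 176]
 [108 123 154 175 173 169 190 199 178]
 [108 119 143 156 148 145 171 182 159]
 [107 115 136 144 133 130 150 155 136]
 [113 114 125 130 124 124 138 140 124]
 [136 127 124 119 109 111 119 119 110]
 [170 157 146 131 115 116 119 117 115]
 [188 181 175 158 141 146 151 149 149]
 [193 195 191 175 157 165 170 170 171]
 [203 206 202 183 170 175 176 174 175]]
[-4.47732436 -0.59645137]
[(np.float64(68.96), np.float64(2.2), 22), (np.float64(69.06), np.float64(2.3), 20), (np.float64(69.21), np.float64(2.5), 20), (np.float64(69.35), np.float64(2.5), 20)] [np.float64(69.32), np.float64(68.9), np.float64(68.96), np.float64(69.02), np.float64(69.0)]
```

View pics/A5.png

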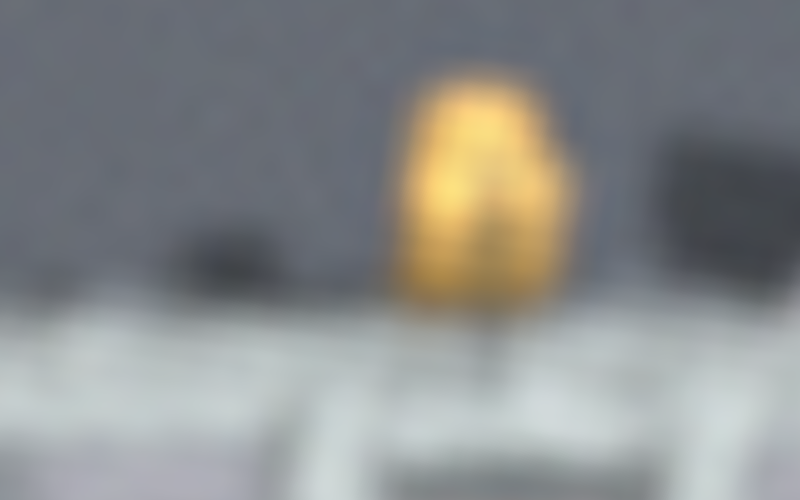

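Emit:
{"method": "carry_out", "body": {
  "series": [
    [[0,0,0],[0,0,0]],
    [[0,0,0],[0,0,0]],
    [[0,0,0],[0,0,0]],
    [[0,0,0],[0,0,0]],
    [[0,0,0],[0,0,0]],
    [[-1.5,0,0],[0,0,0]],
    [[-3,0,0],[0,0,0]],
    [[-4,0,0],[0,0,0]],
    [[-4,0,0],[0,0,0]],
    [[0,0,0],[0,0,0]]
  ],
  "jaw": 0
}}

```text
time: 11.95
tool_pos: [647.7, 123.2, 215.2]
eef_rot: [-2.153, 0.161, 2.126]
ft_force: [-0.1, -0.6, 1.3]
grip_width: 85.2
```

```bash
python3 -c "
from h import *
go(432,-141.2,205,187.6)
f=grab('top','t6');blades([f]);crop(f,140,340,110,230,'c10')"
```

```text
t 11.95 pos [647.7 123.2 215.2] zang 171.17 tilt (np.float64(-0.0049), np.float64(-0.0119)) F [-0.1 -0.6  1.3] w 85.2 q6 -0.65
shift tool cm [ 0.66 29.44 17.26] jig [ 17.9 189.3 215.2]
turn x -0.287
rows146-156 cols232-240
[[  4   3  -1  54  52  56  49  48  47]
 [  1   2  58  55 802  60  54  55  54]
 [  0   0  55  55  55  55  55  55  53]
 [ -1   2  56  53  57  56  58  53  52]
 [ -2   2  56  56  57  54  55  54  49]
 [  9   8  54  56  57  56  55  54  44]
 [ 11  11  47  48  59  52  52  51  40]
 [ 53  51  52  38  58  40  43  44  37]
 [ 52  52  53  50  60  52  52  53  52]
 [ 52  50  51  51  56  53  51  52  51]
 [ 80  77  77  77  78  49  51  51  53]]
grey
[[109 111 115 118 123 124 135 140 129]
 [109 116 125 134 131 125 133 142 130]
 [112 115 131 144 136 129 136 147 132]
 [105 112 137 147 139 129 140 147 130]
 [ 95 103 131 145 136 131 145 147 127]
 [ 85  90 118 132 126 128 140 143 123]
 [112 105 111 114 110 113 121 121 108]
 [168 149 137 129 116 119 121 116 113]
 [205 186 175 158 143 147 154 150 149]
 [208 200 193 174 159 169 171 173 172]
 [209 211 205 186 173 178 178 176 176]]
```

View pics/c10.png

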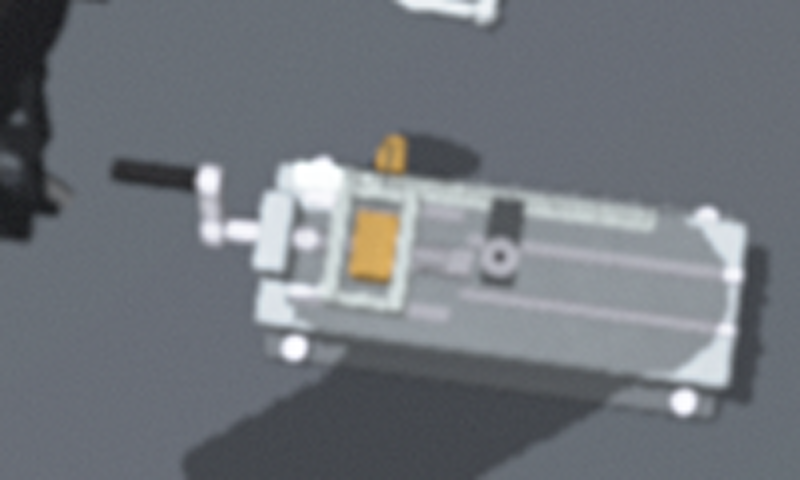

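```bash
python3 -c "
from h import *
for t in('top0','t6'):
  f=load(t)
  for y in (-118,-105,-95,-80,-65,-50,-35):
    xs=np.arange(-26,27,.5);g=np.array([samp(f['image'],f,(x,y,54)).mean() for x in xs])
    out=[]
    for c in(-15,15):
      k=abs(xs-c)<8
      F=lambda x,a,m,w,b,s:b+s*(x-c)+a*np.exp(-((x-m)/w)**2/2)
      try:p,_=curve_fit(F,xs[k],g[k],[30,c,2.5,200,0],maxfev=5000);out.append(p[1])
      except Exception:out.append(np.nan)
    # bed edges
    xe=np.arange(-60,60,.5);h=np.array([samp(f['image'],f,(x,y,50)).mean() for x in xe])
    print(t,y,np.round(out,2),'mid',np.mean(out).round(2))
  for x in(-35,-25,0,5,25):
    ys=np.arange(-140,-120,.5);g=np.array([samp(f['image'],f,(x,y,50)).mean() for y in ys]);print(x,'end edge',ys[np.argmax(np.gradient(g))])
  # bush hole / bush disc
  P=pts(f);m=(P[...,2]>89)&(P[...,2]<99)
  J=np.array([w2j(p) for p in P[m]]);k=(abs(J[:,0])<30)&(abs(J[:,1])<30);print('bush',J[k].mean(0),J[k].min(0),J[k].max(0),k.sum())
"
```

```text
top0 -118 [-15.59  14.94] mid -0.33
top0 -105 [-15.67  14.97] mid -0.35
top0 -95 [-15.48  15.24] mid -0.12
top0 -80 [-15.23  15.15] mid -0.04
top0 -65 [-15.7   15.44] mid -0.13
top0 -50 [-15.36  15.27] mid -0.04
top0 -35 [-15.3   15.14] mid -0.08
-35 end edge -132.0
-25 end edge -131.0
0 end edge -131.5
5 end edge -131.5
25 end edge -130.5
bush [-0.20050519  0.8043385  94.67370717] [-9.79964808 -7.97957965 89.1180541 ] [ 9.6363521   9.55026325 96.95293105] 73
t6 -118 [-15.82  14.33] mid -0.74
t6 -105 [-15.95  14.6 ] mid -0.67
t6 -95 [-15.6   14.83] mid -0.39
t6 -80 [-15.61  14.78] mid -0.41
t6 -65 [-16.12  14.91] mid -0.6
t6 -50 [-15.79  14.78] mid -0.51
t6 -35 [-15.56  14.69] mid -0.43
-35 end edge -131.5
-25 end edge -131.0
0 end edge -131.5
5 end edge -131.5
25 end edge -131.0
bush [1.33344340e-02 6.63093457e-01 9.45860153e+01] [-9.83932683 -7.97067261 89.88783053] [23.86337426  9.68470589 98.14296262] 73
```

Emit:
{"method": "carry_out", "body": {
  "series": [
    [[0,3.68,2.15],[0,0,0]],
    [[0,3.68,2.15],[0,0,0]],
    [[0,3.68,2.15],[0,0,0]],
    [[0,3.68,2.15],[0,0,0]],
    [[0,3.68,2.15],[0,0,0]],
    [[0,3.68,2.15],[0,0,0]],
    [[1,3.68,2.15],[0,0,0]],
    [[2,3.68,2.15],[-0.144,0,0]],
    [[3,0,0],[-0.143,0,0]],
    [[3,0,0],[0,0,0]]
  ]
}}

```text
time: 13.0
tool_pos: [429.4, -142.2, 115.1]
eef_rot: [2.154, 0.146, -2.15]
ft_force: [-0.1, 0.2, 0.6]
grip_width: 85.5
```

```bash
python3 -c "
from h import *
go(431,-141.2,40,187.6)
f=grab('side','s7');crop(f,160,280,190,280,'c11')"
```

```text
t 13.0 pos [ 429.4 -142.2  115.1] zang -172.26 tilt (np.float64(-0.0003), np.float64(-0.0018)) F [-0.1  0.2  0.6] w 85.5 q6 0.01
shift tool cm [ 7.51 -0.07 -0.16] jig [-157.1 -106.4  115.1]
turn x 0.002
```

View pics/c11.png

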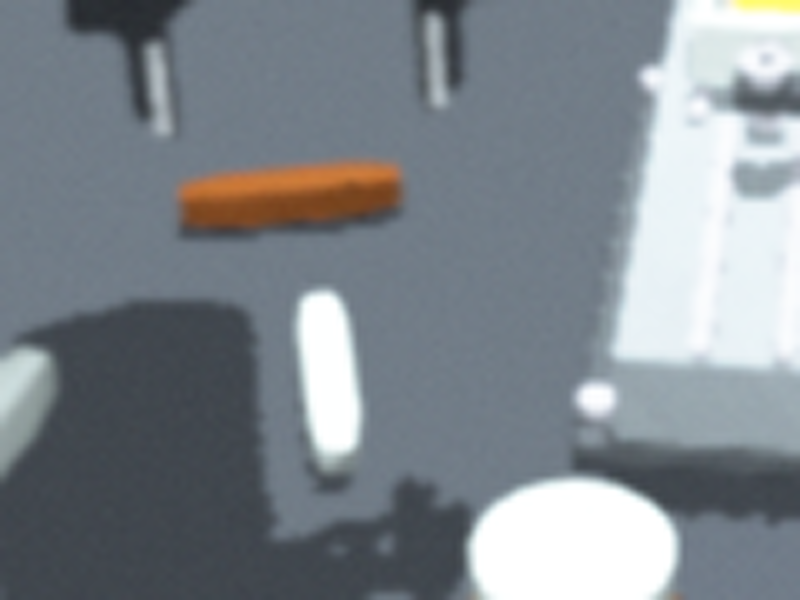

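Emit:
{"method": "carry_out", "body": {
  "series": [
    [[3,-0.07,-0.15],[0,0,0]],
    [[3,0,0],[0,0,0]],
    [[3,0,0],[0,0,0]],
    [[1.2,0,0],[0,0,0]],
    [[0,0,0],[0,0,0]]
  ]
}}

```text
time: 13.55
tool_pos: [430.5, -140.4, 12.5]
eef_rot: [2.149, 0.143, -2.156]
ft_force: [-0.4, -0.3, -0.4]
grip_width: 85.0
```

```bash
python3 -c "
from h import *
go(431,-141.2,6,187.6)
f=grab('side','s8');crop(f,160,280,190,280,'c12')"
```

```text
t 13.55 pos [ 430.5 -140.4   12.5] zang -172.38 tilt (np.float64(-0.0002), np.float64(0.0034)) F [-0.4 -0.3 -0.4] w 85.0 q6 -0.0
shift tool cm [ 0.65  0.09 -0.04] jig [-156.4 -104.4   12.5]
turn x 0.0
```

View pics/c12.png

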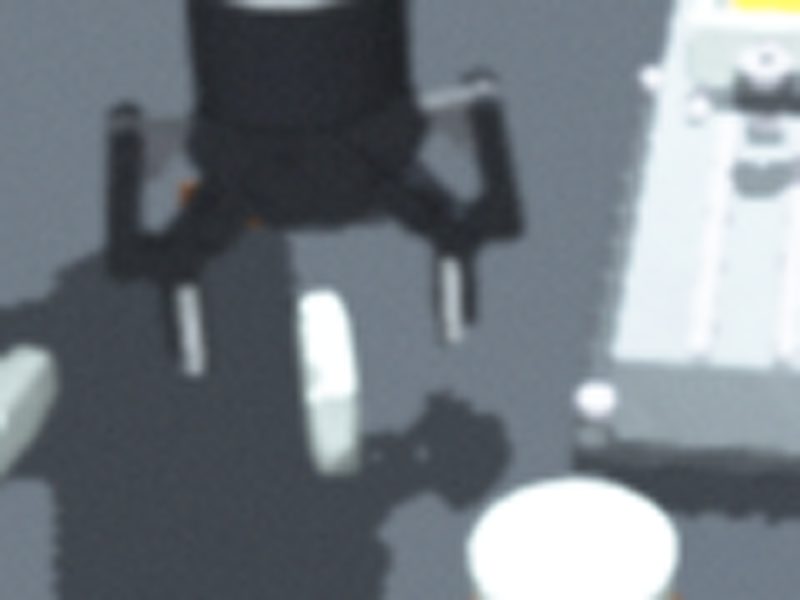

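Emit:
{"method": "carry_out", "body": {
  "series": [
    [[0.4,0.05,0],[0,0,0]],
    [[0.25,0,0],[0,0,0]],
    [[0,0,0],[0,0,0]]
  ]
}}

```text
time: 13.9
tool_pos: [431.8, -140.9, 7.5]
eef_rot: [2.154, 0.143, -2.152]
ft_force: [-0.3, -0.4, -0.4]
grip_width: 85.1
```

Emit:
{"method": "carry_out", "body": {
  "series": [
    [[0,0,0],[0,0,0]],
    [[0,0,0],[0,0,0]],
    [[0,0,0],[0,0,0]],
    [[0,0,0],[0,0,0]],
    [[0,0,0],[0,0,0]],
    [[0,0,0],[0,0,0]],
    [[0,0,0],[0,0,0]],
    [[0,0,0],[0,0,0]]
  ],
  "jaw": 1
}}

```text
time: 14.7
tool_pos: [431.7, -140.9, 7.3]
eef_rot: [2.153, 0.143, -2.152]
ft_force: [-0.8, 0.7, 2.8]
grip_width: 15.9
```

```bash
python3 -c "
from h import *
go(431,-141.2,6,187.6)
f=grab('side','s9');crop(f,160,280,190,280,'c13')"
```

```text
t 14.7 pos [ 431.7 -140.9    7.3] zang -172.37 tilt (np.float64(0.0001), np.float64(-0.0003)) F [-0.8  0.7  2.8] w 15.9 q6 0.0
shift tool cm [0.13 0.02 0.07] jig [-155.1 -104.8    7.3]
turn x 0.0
```

View pics/c13.png

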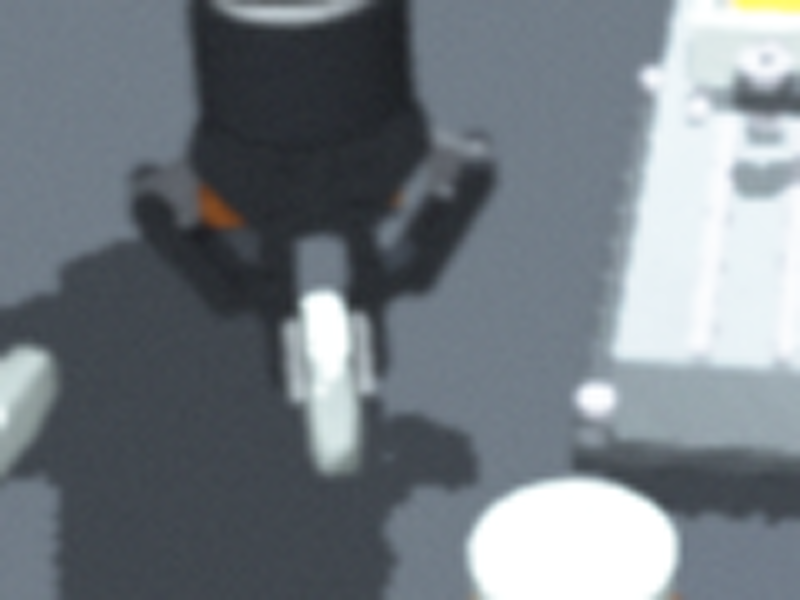

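Emit:
{"method": "carry_out", "body": {
  "series": [
    [[-1,0,0],[0,0,0]],
    [[-3,0,0],[0,0,0]],
    [[-4,0,0],[0,0,0]],
    [[-3,0,0],[0.14,0,0]],
    [[0,0,0],[0.146,0,0]],
    [[0,0,0],[0,0,0]]
  ]
}}

```text
time: 15.35
tool_pos: [431.7, -140.7, 117.8]
eef_rot: [-2.142, 0.165, 2.139]
ft_force: [-0.4, 1.1, -2.2]
grip_width: 16.1
```

```bash
python3 -c "
from h import *
p=j2w((-1,-80,0));print(p);go(p[0],p[1],90,171.2)"
```

```text
[ 587.77290472 -140.00528468    0.        ]
t 15.35 pos [ 431.7 -140.7  117.8] zang 171.15 tilt (np.float64(-0.001), np.float64(-0.0011)) F [-0.4  1.1 -2.2] w 16.1 q6 -0.29
shift tool cm [  2.8   -2.47 -15.4 ] jig [-155.1 -104.6  117.8]
turn x -0.001
```

Emit:
{"method": "carry_out", "body": {
  "series": [
    [[0,-0.41,-2.56],[0,0,0]],
    [[0,-0.41,-2.56],[0,0,0]],
    [[0,-0.41,-2.56],[0,0,0]],
    [[0,-0.41,-2.56],[0,0,0]],
    [[0,-0.41,-2.56],[0,0,0]],
    [[0,-0.41,-2.56],[0,0,0]],
    [[2,0,0],[0,0,0]],
    [[2,0,0],[0,0,0]],
    [[0,0,0],[0,0,0]]
  ]
}}

```text
time: 16.25
tool_pos: [584.3, -139.6, 71.8]
eef_rot: [-2.134, 0.16, 2.153]
ft_force: [-0.0, 0.9, -3.2]
grip_width: 16.0
```

```bash
python3 -c "
from h import *
p=j2w((-1,-80,0));go(p[0],p[1],62,171.2)
f=grab('side','s10');crop(f,230,330,165,260,'c14');f=grab('top','t10');crop(f,200,350,140,240,'c15')"
```

```text
t 16.25 pos [ 584.3 -139.6   71.8] zang 171.41 tilt (np.float64(0.0002), np.float64(0.009)) F [-0.   0.9 -3.2] w 16.0 q6 -0.25
shift tool cm [ 0.97 -0.01 -0.36] jig [ -4.5 -80.1  71.8]
turn x 0.004
```

View pics/c14.png

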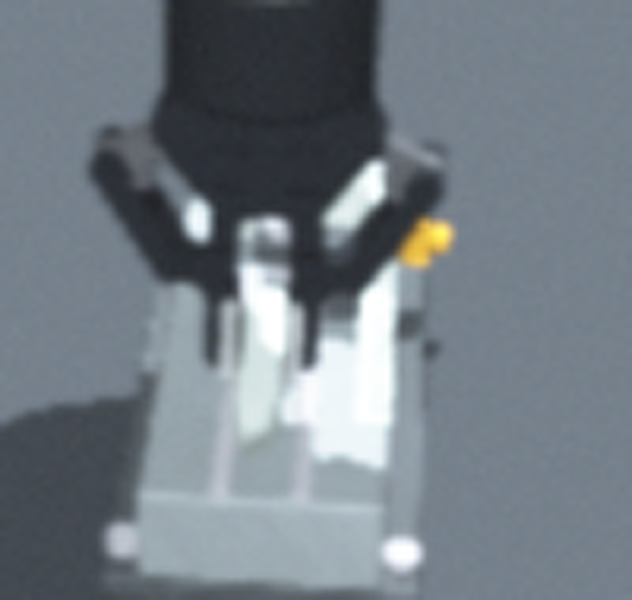

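View pics/c15.png

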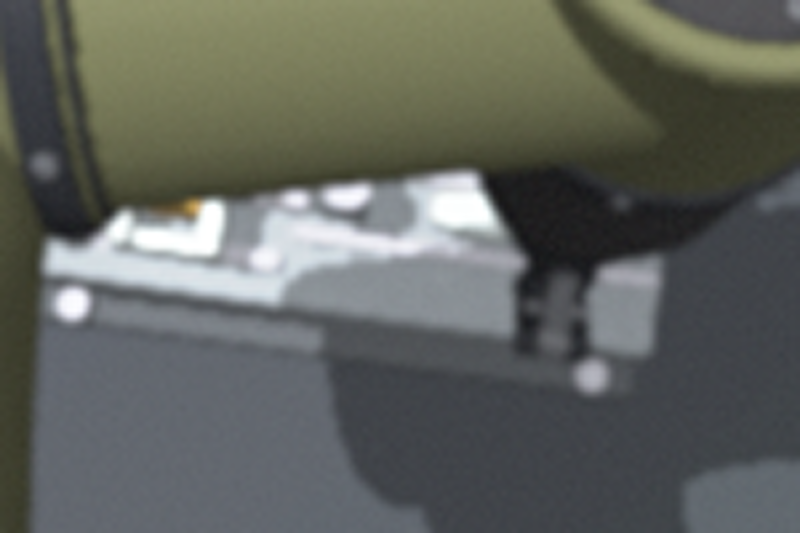

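Emit:
{"method": "carry_out", "body": {
  "series": [
    [[0.5,0,-0.1],[0,0,0]],
    [[0,0,0],[0,0,0]],
    [[0,0,0],[0,0,0]]
  ]
}}

```text
time: 16.65
tool_pos: [588.3, -140.2, 72.6]
eef_rot: [-2.143, 0.164, 2.141]
ft_force: [-0.5, 0.4, -0.9]
grip_width: 15.9
```

```bash
python3 -c "
from h import *
p=j2w((-1,-80,0));go(p[0],p[1],62,171.2)
f=grab('side','s11');crop(f,250,300,195,250,'c16')"
```

```text
t 16.65 pos [ 588.3 -140.2   72.6] zang 171.26 tilt (np.float64(-0.0002), np.float64(-0.0008)) F [-0.5  0.4 -0.9] w 15.9 q6 -0.25
shift tool cm [ 1.06 -0.01  0.05] jig [ -0.5 -80.1  72.6]
turn x 0.001
```

View pics/c16.png

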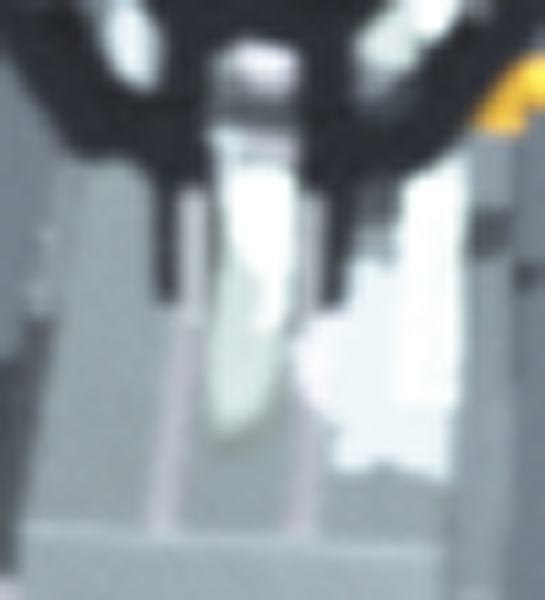

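Emit:
{"method": "carry_out", "body": {
  "series": [
    [[0.6,0,0.05],[0,0,0]],
    [[0.5,0,0],[0,0,0]],
    [[0.2,0,0],[0,0,0]],
    [[0,0,0],[0,0,0]]
  ]
}}

```text
time: 17.1
tool_pos: [587.2, -140.1, 58.2]
eef_rot: [-2.14, 0.164, 2.143]
ft_force: [0.6, -0.8, -1.4]
grip_width: 15.8
```

```bash
python3 -c "
from h import *
p=j2w((-1,-80,0));go(p[0],p[1],57.3,171.2)
f=grab('side','s12');crop(f,250,300,195,250,'c17')"
```

```text
t 17.1 pos [ 587.2 -140.1   58.2] zang 171.23 tilt (np.float64(0.0001), np.float64(0.0013)) F [ 0.6 -0.8 -1.4] w 15.8 q6 -0.25
shift tool cm [ 0.09 -0.01 -0.06] jig [ -1.6 -80.1  58.2]
turn x 0.001
```

View pics/c17.png

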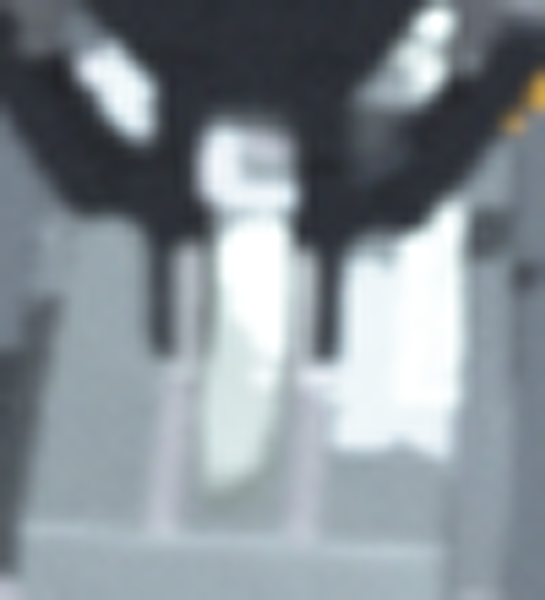

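Emit:
{"method": "carry_out", "body": {
  "series": [
    [[0.05,0,0],[0,0,0]],
    [[0.05,0,0],[0,0,0]],
    [[0,0,0],[0,0,0]]
  ]
}}

```text
time: 17.45
tool_pos: [587.6, -140.1, 58.0]
eef_rot: [-2.142, 0.164, 2.142]
ft_force: [-0.3, -0.1, -1.5]
grip_width: 15.9
```

```bash
python3 -c "
from h import *
p=j2w((-1,-36,0));go(p[0],p[1],57.3,171.2)"
```

```text
t 17.45 pos [ 587.6 -140.1   58. ] zang 171.23 tilt (np.float64(-0.0001), np.float64(-0.0001)) F [-0.3 -0.1 -1.5] w 15.9 q6 -0.25
shift tool cm [ 0.07 -4.41 -0.01] jig [ -1.1 -80.1  58. ]
turn x 0.001
```

Emit:
{"method": "carry_out", "body": {
  "series": [
    [[0.05,-0.2,0],[0,0,0]],
    [[0,-0.4,0],[0,0,0]],
    [[0,-0.4,0],[0,0,0]],
    [[0,-0.4,0],[0,0,0]],
    [[0,-0.4,0],[0,0,0]],
    [[0,-0.4,0],[0,0,0]],
    [[0,0,0],[0,0,0]]
  ]
}}

```text
time: 18.15
tool_pos: [591.1, -117.8, 57.5]
eef_rot: [-2.142, 0.163, 2.142]
ft_force: [0.5, -0.7, -1.5]
grip_width: 15.7
```

```bash
python3 -c "
from h import *
p=j2w((-1,-36,0));go(p[0],p[1],57.3,171.2)"
```

```text
t 18.15 pos [ 591.1 -117.8   57.5] zang 171.27 tilt (np.float64(-0.0002), np.float64(-0.0)) F [ 0.5 -0.7 -1.5] w 15.7 q6 -0.29
shift tool cm [ 0.02 -2.15 -0.02] jig [ -1.1 -57.5  57.5]
turn x 0.001
```

Emit:
{"method": "carry_out", "body": {
  "series": [
    [[0.02,-0.4,0],[0,0,0]],
    [[0,-0.4,0],[0,0,0]],
    [[0,-0.4,0],[0,0,0]],
    [[0,-0.4,0],[0,0,0]],
    [[0,-0.3,0],[0,0,0]],
    [[0,0,0],[0,0,0]],
    [[0,0,0],[0,0,0]]
  ]
}}

```text
time: 18.85
tool_pos: [594.0, -99.3, 57.4]
eef_rot: [-2.142, 0.164, 2.142]
ft_force: [0.2, 0.5, -0.3]
grip_width: 16.1
```

```bash
python3 -c "
from h import *
p=j2w((-1,-36,0));go(p[0],p[1],57.3,171.2)
f=grab('side','s13');crop(f,250,310,175,250,'c18')"
```

```text
t 18.85 pos [594.  -99.3  57.4] zang 171.25 tilt (np.float64(-0.0003), np.float64(-0.0002)) F [ 0.2  0.5 -0.3] w 16.1 q6 -0.32
shift tool cm [ 0.01 -0.29 -0.01] jig [ -1.1 -38.9  57.4]
turn x 0.001
```

View pics/c18.png

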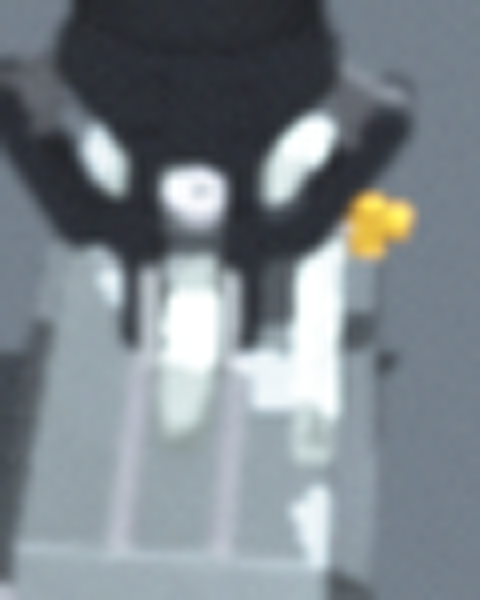

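Emit:
{"method": "carry_out", "body": {
  "series": [
    [[0,-0.15,0],[0,0,0]],
    [[0,-0.15,0],[0,0,0]],
    [[0,-0.15,0],[0,0,0]],
    [[0,-0.05,0],[0,0,0]],
    [[0,0,0],[0,0,0]],
    [[0,0,0],[0,0,0]]
  ]
}}

```text
time: 19.5
tool_pos: [594.7, -94.6, 57.4]
eef_rot: [-2.142, 0.164, 2.142]
ft_force: [0.5, 0.1, 1.9]
grip_width: 16.2
```

Emit:
{"method": "carry_out", "body": {
  "series": [
    [[0,-0.05,0],[0,0,0]],
    [[0,0,0],[0,0,0]],
    [[0,0,0],[0,0,0]]
  ]
}}

```text
time: 19.8
tool_pos: [594.7, -94.2, 57.4]
eef_rot: [-2.142, 0.164, 2.142]
ft_force: [-0.8, -0.5, 0.2]
grip_width: 16.0
```

Emit:
{"method": "carry_out", "body": {
  "series": [
    [[0,-0.05,0],[0,0,0]],
    [[0,0,0],[0,0,0]],
    [[0,0,0],[0,0,0]]
  ]
}}

```text
time: 20.1
tool_pos: [594.8, -93.7, 57.4]
eef_rot: [-2.142, 0.164, 2.142]
ft_force: [-0.0, -1.2, 0.8]
grip_width: 15.7
```

Emit:
{"method": "carry_out", "body": {
  "series": [
    [[0,-0.05,0],[0,0,0]],
    [[0,-0.05,0],[0,0,0]],
    [[0,0,0],[0,0,0]]
  ]
}}

```text
time: 20.4
tool_pos: [595.0, -92.6, 57.4]
eef_rot: [-2.142, 0.164, 2.142]
ft_force: [-0.2, -0.9, 0.8]
grip_width: 16.1
```

Emit:
{"method": "carry_out", "body": {
  "series": [
    [[0,-0.05,0],[0,0,0]],
    [[0,0,0],[0,0,0]]
  ]
}}

```text
time: 20.6
tool_pos: [595.0, -92.1, 57.3]
eef_rot: [-2.142, 0.164, 2.142]
ft_force: [-0.4, -1.0, 1.0]
grip_width: 16.0
```

Emit:
{"method": "carry_out", "body": {
  "series": [
    [[0,-0.05,0],[0,0,0]],
    [[0,0,0],[0,0,0]]
  ]
}}

```text
time: 20.8
tool_pos: [595.1, -91.6, 57.3]
eef_rot: [-2.142, 0.164, 2.142]
ft_force: [-0.4, -1.3, 1.6]
grip_width: 16.0
```

Emit:
{"method": "carry_out", "body": {
  "series": [
    [[0,-0.04,0],[0,0,0]],
    [[0,0,0],[0,0,0]]
  ]
}}

```text
time: 21.0
tool_pos: [595.2, -91.3, 57.3]
eef_rot: [-2.142, 0.164, 2.142]
ft_force: [1.2, -1.0, 1.0]
grip_width: 16.2
```

Emit:
{"method": "carry_out", "body": {
  "series": [
    [[0,-0.04,0],[0,0,0]],
    [[0,0,0],[0,0,0]]
  ]
}}

```text
time: 21.2
tool_pos: [595.2, -90.9, 57.3]
eef_rot: [-2.142, 0.164, 2.142]
ft_force: [0.4, -1.9, 1.4]
grip_width: 16.4
```

```bash
python3 -c "
from h import *
go(595,-90,57.3,171.2)"
```

```text
t 21.2 pos [595.2 -90.9  57.3] zang 171.23 tilt (np.float64(-0.0), np.float64(-0.0)) F [ 0.4 -1.9  1.4] w 16.4 q6 -0.33
shift tool cm [ 0.   -0.08  0.04] jig [ -1.2 -30.3  57.3]
turn x 0.001
```

Emit:
{"method": "carry_out", "body": {
  "series": [
    [[0,-0.04,0],[0,0,0]],
    [[0,0,0],[0,0,0]]
  ]
}}

```text
time: 21.4
tool_pos: [595.3, -90.5, 57.3]
eef_rot: [-2.142, 0.164, 2.142]
ft_force: [-0.4, -1.3, 1.4]
grip_width: 16.0
```

Emit:
{"method": "carry_out", "body": {
  "series": [
    [[0,-0.04,0],[0,0,0]],
    [[0,0,0],[0,0,0]]
  ]
}}

```text
time: 21.6
tool_pos: [595.3, -90.0, 57.3]
eef_rot: [-2.142, 0.164, 2.142]
ft_force: [-1.1, -1.5, 2.6]
grip_width: 16.4
```

Emit:
{"method": "carry_out", "body": {
  "series": [
    [[0,-0.04,0],[0,0,0]],
    [[0,0,0],[0,0,0]]
  ]
}}

```text
time: 21.8
tool_pos: [595.4, -89.9, 57.3]
eef_rot: [-2.142, 0.165, 2.142]
ft_force: [-0.6, -2.8, 1.8]
grip_width: 16.6
```

Emit:
{"method": "carry_out", "body": {
  "series": [
    [[0,-0.03,0],[0,0,0]],
    [[0,0,0],[0,0,0]]
  ]
}}

```text
time: 22.0
tool_pos: [595.3, -89.9, 57.3]
eef_rot: [-2.142, 0.165, 2.142]
ft_force: [-0.4, -5.8, 1.0]
grip_width: 16.2
```

Emit:
{"method": "carry_out", "body": {
  "series": [
    [[0,-0.02,0],[0,0,0]],
    [[0,0,0],[0,0,0]]
  ]
}}

```text
time: 22.2
tool_pos: [595.3, -89.9, 57.3]
eef_rot: [-2.142, 0.166, 2.142]
ft_force: [-1.0, -7.3, 0.7]
grip_width: 16.0
```

Emit:
{"method": "carry_out", "body": {
  "series": [
    [[0,-0.03,0],[0,0,0]],
    [[0,0,0],[0,0,0]],
    [[0,0,0],[0,0,0]]
  ]
}}

```text
time: 22.5
tool_pos: [595.3, -89.8, 57.3]
eef_rot: [-2.142, 0.166, 2.143]
ft_force: [-0.2, -6.5, 1.5]
grip_width: 16.1
```

```bash
python3 -c "
from h import *
go(595,-90,57.3,171.2)
f=grab('side','s14');crop(f,250,310,175,250,'c19')"
```

```text
t 22.5 pos [595.3 -89.8  57.3] zang 171.2 tilt (np.float64(0.0013), np.float64(0.0003)) F [-0.2 -6.5  1.5] w 16.1 q6 -0.34
shift tool cm [0.   0.02 0.03] jig [ -1.2 -29.3  57.3]
turn x 0.0
```

View pics/c19.png

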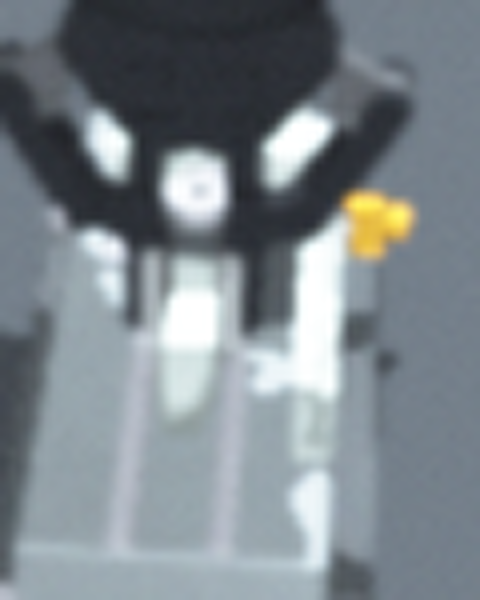

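Emit:
{"method": "carry_out", "body": {
  "series": [
    [[0,-0.03,0],[0,0,0]],
    [[0,0,0],[0,0,0]]
  ]
}}

```text
time: 22.75
tool_pos: [595.3, -89.8, 57.3]
eef_rot: [-2.142, 0.167, 2.143]
ft_force: [-0.6, -8.1, 1.2]
grip_width: 16.4
```

Emit:
{"method": "carry_out", "body": {
  "series": [
    [[0,-0.02,0],[0,0,0]],
    [[0,0,0],[0,0,0]]
  ]
}}

```text
time: 22.95
tool_pos: [595.3, -89.8, 57.3]
eef_rot: [-2.142, 0.167, 2.143]
ft_force: [0.4, -9.0, 1.5]
grip_width: 15.8
```

Emit:
{"method": "carry_out", "body": {
  "series": [
    [[0,-0.03,0],[0,0,0]],
    [[0,0,0],[0,0,0]],
    [[0,0,0],[0,0,0]]
  ]
}}

```text
time: 23.25
tool_pos: [595.3, -89.7, 57.4]
eef_rot: [-2.142, 0.168, 2.143]
ft_force: [-0.3, -9.7, 1.1]
grip_width: 15.9
```

```bash
python3 -c "
from h import *
for i in range(3):
  print(env.get_obs()['ft_force'].round(1)); grab('side','s15')"
```

```text
[-0.3 -9.7  1.1]
[-0.3 -9.4  1.1]
[-0.7 -9.2  0.6]
```

Emit:
{"method": "carry_out", "body": {
  "series": [
    [[0,0,0],[0,0,0]],
    [[0,0,0],[0,0,0]],
    [[0,0,0],[0,0,0]],
    [[0,0,0],[0,0,0]],
    [[0,0,0],[0,0,0]],
    [[0,0,0],[0,0,0]]
  ],
  "jaw": 0
}}

```text
time: 24.0
tool_pos: [595.6, -87.9, 57.3]
eef_rot: [-2.142, 0.164, 2.142]
ft_force: [-0.6, -0.3, -0.1]
grip_width: 85.3
```

Emit:
{"method": "carry_out", "body": {
  "series": [
    [[-1,0,0],[0,0,0]],
    [[-3,0,0],[0,0,0]],
    [[-4,0,0],[0,0,0]],
    [[-4,0,0],[0,0,0]],
    [[-3,0,0],[0,0,0]],
    [[0,0,4],[0,0,0]],
    [[0,0,4],[0,0,0]],
    [[0,0,4],[0,0,0]],
    [[0,0,4],[0,0,0]],
    [[0,0,4],[0,0,0]]
  ]
}}

```text
time: 25.0
tool_pos: [396.5, -57.8, 208.0]
eef_rot: [-2.142, 0.164, 2.14]
ft_force: [-0.1, 0.7, 1.9]
grip_width: 85.3
```

```bash
python3 -c "
from h import *
go(595,-90,57.3,171.2)
f=grab('top','t16');s=grab('side','s16');crop(f,200,340,130,225,'c20');crop(s,240,320,160,265,'c21')"
```

```text
t 25.0 pos [396.5 -57.8 208. ] zang 171.2 tilt (np.float64(-0.0003), np.float64(-0.0009)) F [-0.1  0.7  1.9] w 85.3 q6 -0.52
shift tool cm [ 15.09   0.15 -20.1 ] jig [-202.6  -28.1  208. ]
turn x 0.0
```

View pics/c20.png

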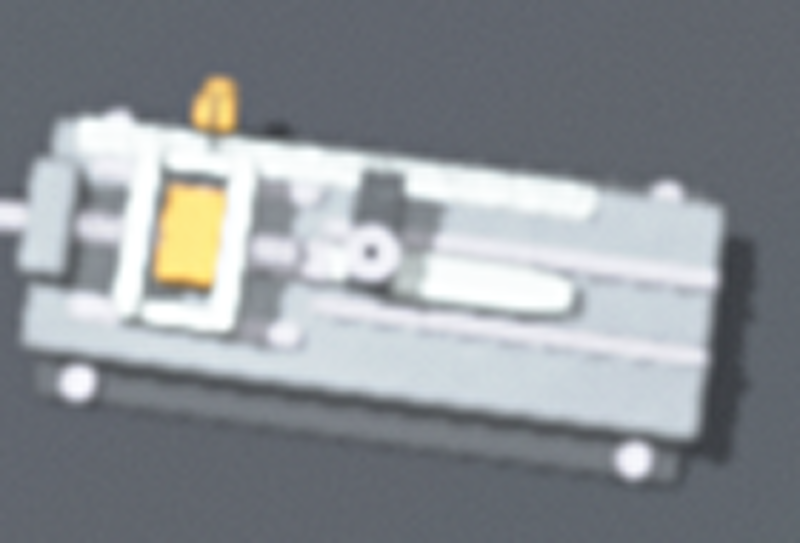

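View pics/c21.png

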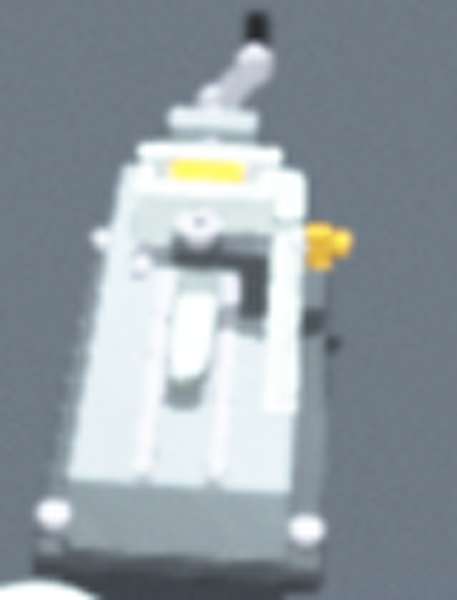

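```bash
python3 -c "
from h import *
fs=[grab('top','t17%d'%i) for i in range(2)]+[load('t16')];blades(fs)
Z=np.median([pts(f) for f in fs],0)
J=np.array([w2j(p) for p in Z.reshape(-1,3)]);k=(abs(J[:,0])<15)&(J[:,1]>-100)&(J[:,1]<-12)&(J[:,2]>61)&(J[:,2]<75)
A=J[k];print(k.sum(),A.min(0),A.max(0),'slope x/y',np.polyfit(A[:,1],A[:,0],1),'z/y',np.polyfit(A[:,1],A[:,2],1))
print(env.get_obs()['time'])"
```

```text
rows146-156 cols232-240
[[ 2  0  1 54 50 55 52 48 46]
 [-1 -1 54 55 57 58 53 54 52]
 [ 2  1 55 56 55 59 54 55 54]
 [ 0 -1 55 55 58 56 56 54 50]
 [ 1  1 55 55 57 56 56 55 46]
 [10  8 54 55 58 55 53 53 42]
 [10 10 47 47 57 51 50 51 43]
 [51 51 51 38 57 41 40 43 39]
 [51 50 52 51 57 51 52 52 53]
 [52 50 52 52 56 53 52 52 51]
 [78 78 77 77 76 52 51 52 52]]
grey
[[101 108 128 154 175 181 182 179 156]
 [103 117 153 181 187 178 182 187 167]
 [102 127 173 197 192 179 189 197 175]
 [102 133 185 204 193 176 190 199 174]
 [101 133 183 201 188 170 190 200 173]
 [108 124 162 179 168 158 181 191 164]
 [160 147 151 151 137 132 147 156 135]
 [232 214 197 178 148 130 137 146 145]
 [249 245 241 230 190 167 181 202 211]
 [250 250 250 242 213 192 211 232 239]
 [252 252 252 246 228 218 225 237 242]]
234 [ -9.41975269 -73.14068875  61.32940749] [  8.99897862 -12.30511796  72.05614184] slope x/y [-7.88576603e-04 -9.79965121e-01] z/y [2.09071393e-02 6.83774300e+01]
25.2
```

```bash
python3 -c "
from h import *
env.hand_in();print(env.get_obs()['time'])"
```

```text
the job is handed in; nothing more can be done
the job is handed in; nothing more can be done
```

The jig is set up and the job was handed in at about 25 s. The spinner lies home against the stop and the gripper is clear of everything.

- **Stop:** I cranked it back about 6 mm past the index clip's mark, then forward through the slack. The last depth images put pointer and mark in line to about 0.3 mm. Crank counting suggested the pointer may be about 0.1 mm back of the mark. The pointer read the same after I let go of the crank and after the press.
- **Spinner:** I took the small tin bar (90 x 18 mm), leaving the larger tin bar and the brown one. I laid it in the channel and slid it under the bush to contact with the stop. I pressed it with 9 to 10 N at the wrist, of which about 1 N was sliding drag, then opened the gripper and withdrew.
- **Last checks:** The spinner lies flat and straight in the channel. Its tail was seen at about y = -73 to -74 mm, against about -75 mm expected. That 1 to 2 mm difference is within the camera calibration. I did not measure the jar, shackle and sinkers again at the end, but no move came near them.

One disagreement along the way: the crank axis measured from the arm sat about 1.4 mm across the bed from the camera's estimate. I split the difference when aiming for the channel, and the spinner went in without touching the fences hard.

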